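Charge the dosing bottle, cap it and put the tablet tins away

ROBOT

A 6-joint arm with a two-finger parallel gripper is mounted at the origin on the work surface. World frame = base frame: x ahead of the robot, y to its left, z up, the work surface at z = 0. Lengths are in m, angles in degrees, forces in N, time in s.
With the tool pointing down it reaches from about 0.4 to 0.825 m from the base axis. Payload 7 kg.
Tool frame: the origin (TCP) lies at the very end of the fingers, on their centre line; the grasp point (between the pads) lies 19 mm behind it; z points along the fingers, y is the line along which they close (so a half turn about z gives the same grasp; the last joint's range is limited). The gripper opens to 88 mm and grips with 3 to 60 N. Pads are 19 mm wide; open, the fingers measure 130 mm over their backs; the gripper's body (78 mm by 193 mm) begins 47 mm behind the grasp point.
Start: joints at [-56.316, 20.546, 0.682, 0, -70.136, -16.507], TCP at [0.199, -0.645, 0.195] pointing down, gripper open.
Joint ranges: [-176.03, 176.03], [-82.01, 121.73], [-58.28, 71.71], [-173.87, 95.51], [-174.79, -0.11], [-173.66, 173.66]. Speed limits (degrees/s): [136.94, 136.94, 172.46, 180, 180, 180].

INTERFACE

Orientations are given as [roll, pitch, yaw] about the fixed x, y, z axes, in that order (R = Rz(yaw) Ry(pitch) Rx(roll)).
In Python, from plant import get_obs, snapshot, camera_params, close_job, boxes_of, cut_out, landmark_of gives the robot as it stands.
- The arm moves only by the shell command python3 -m inch 'ROWS' [OPENING]. ROWS is text: rows parted by semicolons, each of 6 numbers parted by spaces: the shift along the tool's x, y, z in units of 30 cm (1.0 is 30 cm), then the turn, a rotation vector about the tool's x, y, z in units of pi rad (1.0 is pi rad). A call has 1 to 10 rows; each row is the pose to reach, as a shift and turn from the pose commanded when the call began, along the tool's axes at that moment, turning the shorter way round; what a row does not reach only later rows make up. A row lasts 1/12 s, in which the tool goes at most 41.7 mm and 7.16 degrees, less where a joint would pass 70% of its speed; a pose out of reach is approached as far as the arm can. A call with a number of a shift or a turn outside -1 to 1 is refused whole. A call with a gripper value outside its range is refused whole. OPENING is the closure, from -1 (fully open) to 1 (shut), set as the call begins (- or left out, the last holds). The fingers move at their own pace and stop on an object; the grip force is fixed at half the most. Time passes only in rows, so rows that repeat a pose let the fingers close. It gives the time, the measured TCP pose, the force, the opening and the grip force at its end, in the units of the state.
- get_obs(): the state, without advancing time (a new reading comes with each control period).
- snapshot(name): name is "side" or "top" or "wrist"; returns the picture (384x512x3 uint8, red, green, blue); there is no depth.
- camera_params(name): a dict with "mtx" (3x3 intrinsics, pixels), "rvec" (rotation vector, rad) and "tvec" (3), from world to camera coordinates, as OpenCV has them. Camera axes: x right, y down, z forward; pixel columns grow to the right and rows downward; lengths in m; the calibration is good to about 2 mm. A picture is of the moment at which its call begins: read the wrist's pose just before it. camera_params takes no time and is no camera call; for the wrist camera it gives the pose at the moment of the call.
- close_job(): hands the job in; it is judged then, once.
Trained networks look in the newest picture that a camera, given by its name, has taken for a name from the list of things; names that differ only in an ending like _2 or _b are one class to them, and where a whole thing is asked for, a point or a joint stands for the part that bears it (a point fixed in the world has none). Each returns a list of dicts, best first, with "p" (0 to 1); they miss things now and then, are a little off and sometimes report something else, mostly with a low value. They report only what shows in the picture. A call takes as long as a camera call. They do not tell look-alikes from the thing itself.
- boxes_of(camera, thing): "rect" ([left, top, width, height] in pixels, round what is visible of it).
- cut_out(camera, thing): "pixels" (384x512 bool, what is visible of it) and "rect" ([left, top, width, height] in pixels, round what is visible of it).
- landmark_of(camera, thing): "uv" ([column, row] in pixels: a listed point, or the origin of a listed thing).
The state is a dict: "clock": time; "joint_pos": joint angles; "qvel": joint speeds; "tau": joint torques, N m; "tool_pos": TCP position; "orientation": TCP orientation; "force": force on the tool from outside, world axes, zero at the start; "moment": the same for the moment, N m; "opening": finger opening in m; "gripper_force": force on a finger pad.
Only numpy, scipy, OpenCV 4.12 (cv2) and the standard library are available. Lean on these libraries where they do the work, as an engineer would, in place of code of your own. Each camera call takes 0.05 s, during which the arm holds its last target. There are 200 camera calls.

TASK

Unstack the two piles on the bench: drop both white cleaning tablets through the neck into the open bottle, and only then close the bottle by setting the grey cap squarely down over its neck. Put each closed tin flat, lid up, in the black tray of its own shape, oblong in oblong and round in round. Keep the bottle standing, and leave the trigger sprayer and the roll of tape where they are.

Things in the scene. Friction and masses are not known exactly. Their poses are not given: they have to be found in the camera images.
- bottle: Open white plastic bottle, loose, standing, about 0.4 kg. Height 150; body 88 in diameter up to height 92, then a shoulder tapering to the neck at height 120; neck 48 outside, 42 inside, straight from 120 to 150, open at the top. Inner floor at height 5. Origin at the centre of its underside, z up its axis. Sizes in mm.
- large_tablet: White tablet, a disc 30 in diameter and 16 thick, 20 g; at the start lies on top of the cap. Origin at the centre of its underside, z up. Sizes in mm.
- small_tablet: White tablet, a disc 24 in diameter and 16 thick, 13 g; at the start lies on the round tin. Origin at the centre of its underside, z up. Sizes in mm.
- cap: Grey push-on bottle cap, 60 outside diameter, 22 high, open below: inside diameter 55, inside depth 18, top wall 4; 30 g. At the start it stands open side down on the oblong tin, with the large tablet on it. It fits loosely over the bottle's neck; seated, its underside is 132 above the bottle's underside. Origin at the centre of its lower rim, z up. Sizes in mm.
- oblong_tin: Closed oblong metal tin, 96 (x) by 66 (y) by 40 high, 0.17 to 0.35 kg, standing on the bench under the cap. Origin at the centre of its underside; its long side lies along its x. Sizes in mm.
- round_tin: Closed round metal tin, 66 in diameter, 36 high, 0.14 to 0.28 kg, standing on the bench under the small tablet. Origin at the centre of its underside. Sizes in mm.
- oblong_tray: Shallow black oblong tray fixed to the bench: outside 126 (x) by 96 (y), inside 116 by 86, floor 4 above the bench, rim 12 above the bench. Origin at the centre of its underside; its long side lies along its x. Sizes in mm.
- round_tray: Shallow black round tray fixed to the bench: 102 outside, 92 inside diameter, floor 4 above the bench, rim 12 above the bench. Origin at the centre of its underside. Sizes in mm.
- sprayer: White trigger spray bottle with a red trigger, 68 in diameter, 214 high, standing at the left (+y) side of the bench; not to be disturbed. Origin at the centre of its underside. Sizes in mm.
- tape_roll: Grey roll of tape lying flat, 80 outside, 56 inside diameter, 38 high, at the far (+x) middle of the bench; not to be disturbed. Origin at the centre of its underside. Sizes in mm.
There are look-alikes about, which are no part of the job. What is shaped like the large_tablet but blue is not meant.

How it is judged:
By the outcome, as a careful person would: the job done as asked, in the order asked, and still so for the second after the job is handed in, with the robot touching nothing.
It also fails if it takes over 128 s, if anything falls off the work surface, if the arm or the gripper's body presses on something with over 40 N, if the wrist force passes 120 N, or if a joint passes its speed limit or range.

## Working session

There is one attempt and no reset: what is moved stays moved. The work goes in short steps, Python scripts to look and compute and a shell command to move; the robot and the scene stay as the last step left them, time stands still between calls to the robot, and variables do not carry over. Pictures are saved under pics/ and viewed, at most 14 in all, crops included, and the job is handed in when it is done.

```bash
ls; mkdir -p pics; cat > h.py <<'E'
import numpy as np, cv2
from plant import *
from scipy.spatial.transform import Rotation as R
def ray(cam,uv):
    c=camera_params(cam);M=cv2.Rodrigues(np.array(c["rvec"],float))[0];t=np.array(c["tvec"],float).ravel()
    d=M.T@np.linalg.inv(np.array(c["mtx"]))@np.array([uv[0],uv[1],1.]);return -M.T@t,d
def at_z(cam,uv,z):
    o,d=ray(cam,uv);return o+d*(z-o[2])/d[2]
def proj(cam,p):
    c=camera_params(cam);return cv2.projectPoints(np.array(p,float).reshape(-1,1,3),np.array(c["rvec"],float),np.array(c["tvec"],float),np.array(c["mtx"],float),None)[0].reshape(-1,2)
def save(cam,name,crop=None,s=1):
    im=snapshot(cam)
    if crop: im=im[crop[1]:crop[3],crop[0]:crop[2]]
    im=cv2.resize(im,None,fx=s,fy=s,interpolation=cv2.INTER_CUBIC)
    cv2.imwrite(f"pics/{name}.png",im[:,:,::-1])
def to(pos,yaw,rp=(180,0)):
    """row (shift, turn) from the present pose to the pose"""
    o=get_obs();T=R.from_euler("xyz",o["orientation"],degrees=True)
    G=R.from_euler("xyz",[*rp,yaw],degrees=True)
    s=T.inv().apply(np.array(pos)-o["tool_pos"])/.3; r=(T.inv()*G).as_rotvec()/np.pi
    return np.round(np.r_[s,r],4)
E
python3 - <<'E'
from h import *
o=get_obs();print(o)
for c in("top","side"):
    save(c,c+"0",s=1.5)
    cc,_=ray(c,(0,0));print(c,cc)
    for t in "bottle large_tablet small_tablet cap oblong_tin round_tin oblong_tray round_tray sprayer tape_roll".split():
        print(c,t,[(round(b["p"],2),np.round(b["rect"]).tolist()) for b in boxes_of(c,t)[:4]],[(round(b["p"],2),np.round(b["uv"],1).tolist()) for b in landmark_of(c,t)[:3]])
print(get_obs()["clock"])
E
```

```text
pics
{'clock': 0.0, 'joint_pos': array([-5.63157735e+01,  2.05916497e+01,  6.32579860e-01, -2.01354430e-02,
       -7.01342338e+01, -1.65071667e+01]), 'qvel': array([ 0.03415888, -0.00429547,  0.06775337,  0.00674136, -0.0696596 ,
       -0.08976271]), 'tau': array([-5.91532680e-04, -5.82718420e+01,  2.93066293e+01,  6.99752122e+00,
        6.91661640e-03, -1.28777151e-04]), 'tool_pos': array([ 0.19915691, -0.64438254,  0.19411118]), 'orientation': array([ 1.79905163e+02, -8.36518381e-03, -1.62829791e+02]), 'force': array([0.15403268, 0.59498704, 0.42857432]), 'moment': array([ 0.02456423,  0.01522495, -0.00949548]), 'gripper_force': 0.0, 'opening': 0.08758603453825252}
top [0.46753914 0.10659696 1.03506622]
top bottle [(0.77, [298.0, 213.0, 39.0, 36.0])] [(0.65, [417.6, 236.4]), (0.64, [315.9, 228.4])]
top large_tablet [(0.62, [390.0, 151.0, 8.0, 10.0]), (0.56, [361.0, 136.0, 10.0, 13.0])] [(0.65, [366.2, 141.0]), (0.56, [391.5, 154.0]), (0.37, [410.4, 240.6])]
top small_tablet [] [(0.57, [417.5, 236.5])]
top cap [(0.86, [354.0, 133.0, 22.0, 24.0])] [(0.86, [365.9, 143.5])]
top oblo
[... 642 characters left out ...]
, 10.0, 15.0]), (0.64, [344.0, 236.0, 15.0, 13.0])] [(0.6, [350.5, 243.8])]
side small_tablet [(0.43, [273.0, 309.0, 7.0, 12.0])] [(0.56, [277.2, 317.5])]
side cap [(0.87, [336.0, 239.0, 25.0, 24.0])] [(0.66, [343.5, 252.8]), (0.56, [306.4, 226.9])]
side oblong_tin [(0.67, [324.0, 250.0, 48.0, 26.0])] [(0.9, [347.1, 266.8])]
side round_tin [] [(0.92, [268.6, 331.5]), (0.66, [275.3, 319.8])]
side oblong_tray [(0.63, [263.0, 183.0, 44.0, 21.0]), (0.28, [336.0, 239.0, 25.0, 21.0])] [(0.58, [283.7, 194.6]), (0.25, [349.6, 244.9])]
side round_tray [] [(0.71, [348.6, 267.3]), (0.43, [348.9, 251.8])]
side sprayer [] []
side tape_roll [(0.66, [296.0, 208.0, 32.0, 27.0])] [(0.62, [311.7, 230.6])]
2.1
```

View pics/top0.png

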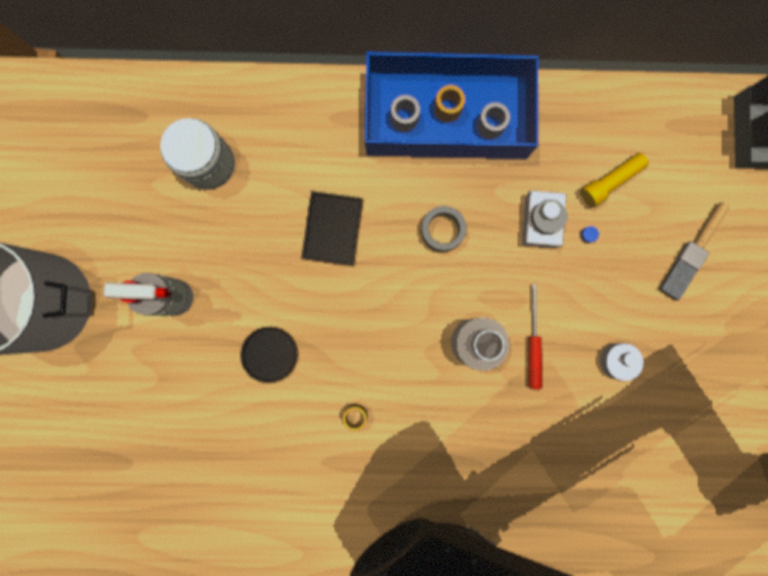

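View pics/side0.png

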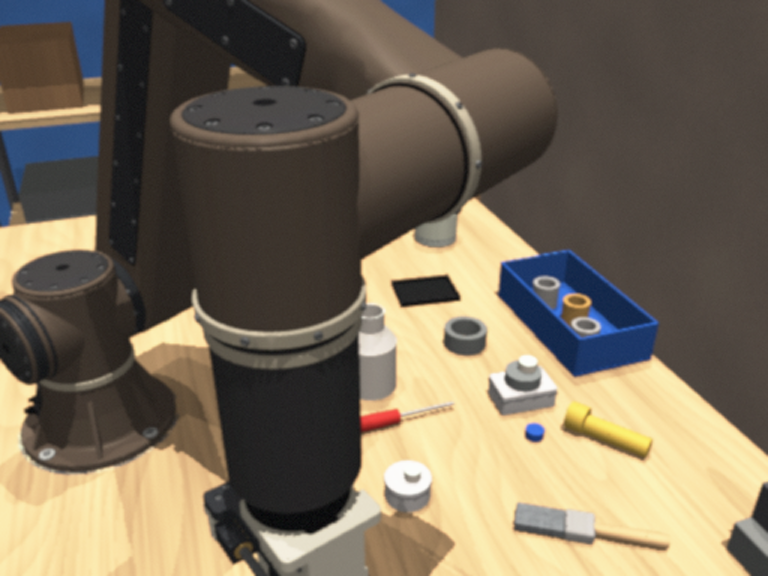

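The top view shows the oblong tin, cap and white tablet at (550,212) in the 1.5× picture. The round tin with the small tablet is at (624,361), the bottle neck at (488,346), the oblong tray at (333,230) and the round tray at (270,354). The sprayer is at (160,295) and the tape at (443,229).

The candidates for large_tablet are the white disc on the cap at (550,209) and the blue disc on the bench at (590,235). The white one fits, being on the cap. I'll confirm it in a crop.

```bash
python3 - <<'E'
from h import *
im=snapshot("top")
cv2.imwrite("pics/crop1.png",cv2.resize(im[115:260,280:440],None,fx=4,fy=4,interpolation=cv2.INTER_CUBIC)[:,:,::-1])
H=dict(oblong_tin=.04,cap=.062,round_tin=.036,oblong_tray=.008,round_tray=.008,bottle=.1,tape_roll=.038,sprayer=.1)
for t,z in H.items():
    for c in cut_out("top",t)[:2]:
        ys,xs=np.nonzero(c["pixels"]);(cx,cy),(w,h),a=cv2.minAreaRect(np.c_[xs,ys].astype(np.float32))
        b=cv2.boxPoints(((cx,cy),(w,h),a));P=np.array([at_z("top",q,z) for q in b])[:,:2]
        e=P[1]-P[0];f=P[2]-P[1];L=e if np.hypot(*e)>np.hypot(*f) else f
        print(t,round(c["p"],2),len(xs),"rect ctr",np.round(P.mean(0),4),"size",np.round([np.hypot(*e),np.hypot(*f)],3),"yaw",round(np.degrees(np.arctan2(L[1],L[0])),1),"centroid",np.round(at_z("top",(xs.mean(),ys.mean()),z)[:2],4))
print(at_z("top",(325.5,230.5),.15),"neck; tablet L",at_z("top",(366,139.5),.078),"tablet S",at_z("top",(418,239),.052))
E
```

```text
oblong_tin 0.78 590 rect ctr [ 0.6582 -0.1713] size [0.101 0.073] yaw -4.0 centroid [ 0.6542 -0.1652]
cap 0.89 298 rect ctr [ 0.6533 -0.1737] size [0.061 0.05 ] yaw -88.9 centroid [ 0.6506 -0.1729]
oblong_tray 0.6 1699 rect ctr [0.6408 0.2087] size [0.131 0.1  ] yaw -6.4 centroid [0.6408 0.2083]
oblong_tray 0.42 505 rect ctr [ 0.6633 -0.1802] size [0.102 0.075] yaw -4.0 centroid [ 0.657  -0.1723]
round_tray 0.92 1152 rect ctr [0.4097 0.3158] size [0.102 0.099] yaw -89.1 centroid [0.4098 0.3159]
bottle 0.93 1009 rect ctr [ 0.4381 -0.0495] size [0.089 0.079] yaw -89.1 centroid [ 0.4387 -0.0497]
bottle 0.51 450 rect ctr [ 0.4118 -0.2834] size [0.065 0.059] yaw -89.2 centroid [ 0.4109 -0.2804]
tape_roll 0.97 456 rect ctr [0.637  0.0069] size [0.078 0.081] yaw -179.6 centroid [0.6382 0.0066]
sprayer 0.74 1291 rect ctr [0.5098 0.4955] size [0.147 0.071] yaw -89.0 centroid [0.5105 0.4889]
[ 0.43630191 -0.05401627  0.15      ] neck; tablet L [ 0.66843989 -0.17038974  0.078     ] tablet S [ 0.4142431  -0.31391226  0.052     ]
```

View pics/crop1.png

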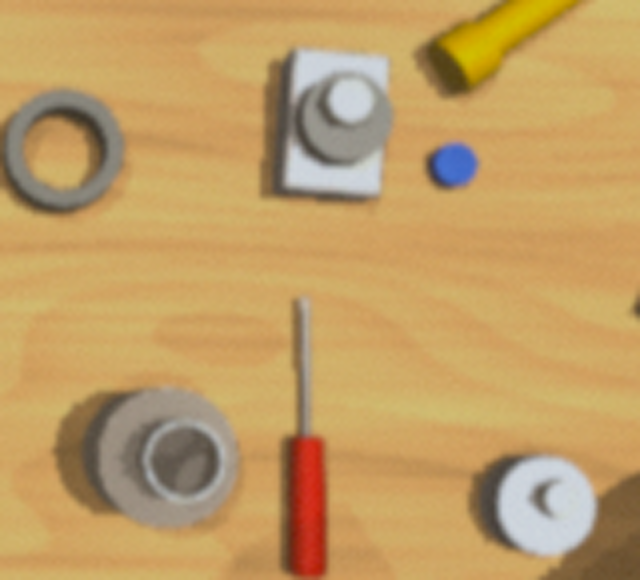

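The crop confirms it. The white disc on the grey cap at crop (350,100) is the large tablet, and the blue one at (455,165) is the look-alike. The small tablet is at crop (555,499), on the round tin.

```bash
python3 - <<'E'
from h import *
o=get_obs();T=R.from_euler("xyz",o["orientation"],degrees=True)
c,d=ray("wrist",(256,192));print("cam in tool",T.inv().apply(c-o["tool_pos"]),"axis",T.inv().apply(d),camera_params("wrist")["mtx"])
print("L",at_z("top",(367.5,140),.078),"S",at_z("top",(418.7,239.7),.052))
print(to([.62,-.17,.30],-184))
E
```

```text
cam in tool [ 0.08305861 -0.00076159 -0.18988818] axis [-0.30869009  0.00458341  0.95116355] [[342.08756727   0.         254.49591335]
 [  0.         342.08756727 191.37467501]
 [  0.           0.           1.        ]]
L [ 0.66721364 -0.1742681   0.078     ] S [ 0.41245302 -0.31573461  0.052     ]
[-1.8072  1.0981 -0.3498  0.     -0.      0.1177]
```

```bash
python3 -m inch '-0.9 0.55 -0.175 0 0 0;-0.9 0.55 -0.175 0 0 0;-0.9 0.55 -0.175 0 0 0;-0.9 0.55 -0.175 0 0 0;-0.9 0.55 -0.175 0 0 0;-0.9 0.55 -0.175 0 0 0;-0.9 0.55 -0.175 0 0 0;-0.9 0.55 -0.175 0 0 0' -1
python3 -m inch '-0.907 0.548 -0.175 0 0 0.1177;-0.907 0.548 -0.175 0 0 0.1177;-0.907 0.548 -0.175 0 0 0.1177;-0.907 0.548 -0.175 0 0 0.1177;-0.907 0.548 -0.175 0 0 0.1177;-0.907 0.548 -0.175 0 0 0.1177;-0.907 0.548 -0.175 0 0 0.1177;-0.907 0.548 -0.175 0 0 0.1177;-0.907 0.548 -0.175 0 0 0.1177;-0.907 0.548 -0.175 0 0 0.1177'
python3 - <<'E'
from h import *
print(get_obs()["joint_pos"])
save("wrist","w1",s=1.5)
for t in("cap","large_tablet","oblong_tin"):
    for c in cut_out("wrist",t)[:2]:
        ys,xs=np.nonzero(c["pixels"]); print(t,round(c["p"],2),c["rect"],xs.mean(),ys.mean(),cv2.minAreaRect(np.c_[xs,ys].astype(np.float32)))
    print([(round(l["p"],2),l["uv"]) for l in landmark_of("wrist",t)[:2]])
print("exp L",proj("wrist",[.6672,-.1743,.078]))
E
```

```text
clock: 3.22
tool_pos: [0.4105, -0.4053, 0.2487]
orientation: [-179.9, 0.1, -162.8]
force: [0.3, 0.2, 0.1]
opening: 0.0878
gripper_force: 0.0
clock: 4.05
tool_pos: [0.6212, -0.1682, 0.2995]
orientation: [180.0, -0.0, 176.2]
force: [0.6, -0.3, -0.8]
opening: 0.0874
gripper_force: 0.0
[ 2.18592642e+00  1.50627978e+01  6.29845988e+00 -6.14759656e-03
 -8.12689007e+01 -9.60254357e+01]
cap 0.91 [228.3, 154.0, 46.8, 47.6] 250.3929450369155 175.95980311730926 ((251.0, 180.0), (46.0, 44.0), 90.0)
[(0.59, [249.0, 178.7])]
large_tablet 0.75 [243.3, 179.3, 19.1, 22.6] 252.7658536585366 189.73658536585367 ((252.5, 190.0), (22.0, 21.0), 90.0)
large_tablet 0.62 [180.4, 150.8, 19.4, 20.3] 189.2962962962963 161.0 ((189.50001525878906, 161.00001525878906), (19.091880798339844, 20.50609588623047), 45.0)
[(0.89, [190.0, 163.1]), (0.88, [253.0, 187.3])]
oblong_tin 0.65 [228.7, 141.6, 47.0, 70.4] 252.36633109619686 169.46196868008948 ((251.49996948242188, 174.99996948242188), (71.99998474121094, 48.99999237060547), 90.0)
[(0.82, [249.8, 174.6])]
exp L [[254.90940696 189.77020905]]
```

View pics/w1.png

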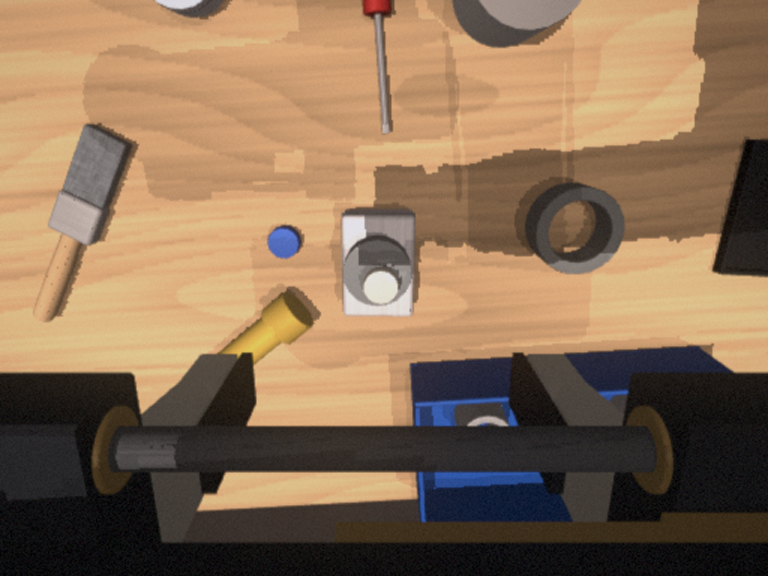

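The wrist view shows the white tablet at (380,285)/1.5 on the cap. The tin is square to the tool, and the blue look-alike is off to the left at (284,241).

```bash
python3 - <<'E'
from h import *
L=at_z("wrist",(252.8,189.7),.078);print("L",L,"tin",at_z("wrist",(252.3,176.5),.04))
print(at_z("wrist",(343/1.5,213/1.5),.04),at_z("wrist",(414/1.5,316/1.5),.04),"cap",at_z("wrist",(251.0,177),.062))
p=(L+np.array([.6672,-.1743,.078]))/2
print(to([p[0],p[1],.13],-184),to([p[0],p[1],.068],-184))
E
```

```text
L [ 0.66691504 -0.1769529   0.078     ] tin [ 0.66004334 -0.17728845  0.04      ]
[ 0.6106904  -0.20494562  0.04      ] [ 0.71217759 -0.14767497  0.04      ] cap [ 0.65456146 -0.1784524   0.062     ]
[-1.595e-01 -4.000e-03  5.679e-01  0.000e+00  1.000e-04 -5.000e-04] [-1.594e-01 -4.000e-03  7.745e-01  0.000e+00  1.000e-04 -5.000e-04]
```

```bash
python3 -m inch '-0.1595 -0.004 0.14 0 0 0;-0.1595 -0.004 0.28 0 0 0;-0.1595 -0.004 0.42 0 0 0;-0.1595 -0.004 0.56 0 0 0;-0.1595 -0.004 0.6 0 0 0;-0.1595 -0.004 0.6 0 0 0;-0.1595 -0.004 0.6 0 0 0' 0
python3 - <<'E'
from h import *
save("wrist","w2",s=1.5); print(get_obs()["opening"],to([.667,-.1756,.068],-184))
E
```

```text
clock: 4.98
tool_pos: [0.6666, -0.1754, 0.1192]
orientation: [-180.0, -0.2, 176.0]
force: [0.2, -0.2, 1.7]
opening: 0.0475
gripper_force: 0.0
0.04550144556092996 [ 4.600e-03 -6.000e-04  1.792e-01 -3.000e-04  4.000e-04 -1.000e-04]
```

View pics/w2.png

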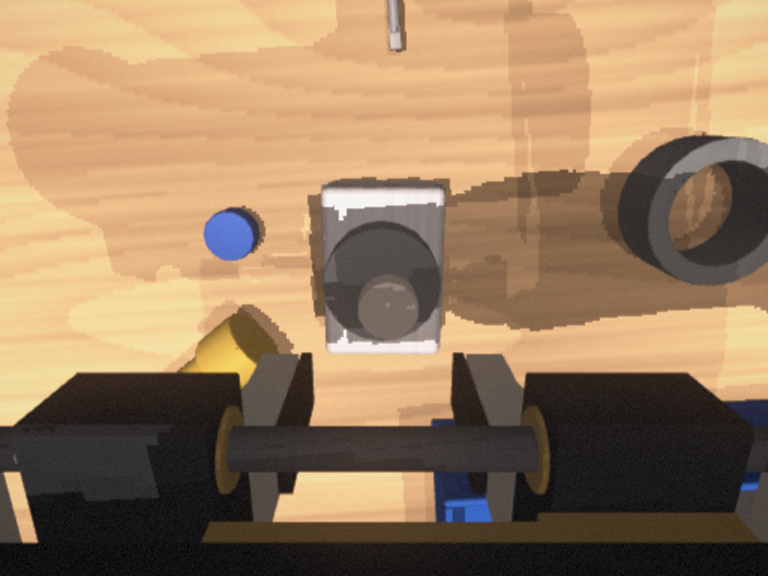

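The tablet is at (387,307)/1.5 and the fingers are centred near (382,·). I'll refine from this picture.

```bash
python3 - <<'E'
from h import *
print("L",at_z("wrist",(387/1.5,307/1.5),.078),"cap",at_z("wrist",(382/1.5,281/1.5),.062))
print("tin corners",[np.round(at_z("wrist",(a/1.5,b/1.5),.04)[:2],4).tolist() for a,b in((322,190),(446,190),(440,352),(327,353))])
E
```

```text
L [ 0.67110211 -0.17359594  0.078     ] cap [ 0.66273396 -0.17543072  0.062     ]
tin corners [[0.6175, -0.2038], [0.6221, -0.1389], [0.7149, -0.1454], [0.7109, -0.2108]]
```

```bash
python3 -m inch '-0.007 0.004 0.1 0 0 0;-0.007 0.004 0.165 0 0 0;-0.007 0.004 0.18 0 0 0;-0.007 0.004 0.18 0 0 0;-0.007 0.004 0.18 0 0 0'
python3 -m inch '0 0 0 0 0 0;0 0 0 0 0 0;0 0 0 0 0 0;0 0 0 0 0 0;0 0 0 0 0 0;0 0 0 0 0 0' 1
python3 -m inch '0 0 -0.05 0 0 0;0 0 -0.15 0 0 0;0 0 -0.29 0 0 0;0 0 -0.43 0 0 0;0 0 -0.5 0 0 0;0 0 -0.5 0 0 0'
python3 - <<'E'
from h import *
save("wrist","w3",s=1.5)
print(to([.437,-.053,.22],-184))
E
```

```text
clock: 5.45
tool_pos: [0.6714, -0.174, 0.0689]
orientation: [-180.0, 0.2, 176.0]
force: [0.2, 0.9, 0.1]
opening: 0.0441
gripper_force: 0.0
clock: 5.95
tool_pos: [0.6698, -0.1736, 0.0662]
orientation: [-180.0, 0.0, 176.0]
force: [-0.7, 0.5, -0.2]
opening: 0.0095
gripper_force: 0.0
clock: 6.45
tool_pos: [0.6727, -0.1743, 0.2235]
orientation: [-179.9, 0.6, 176.0]
force: [-0.5, -0.1, -0.3]
opening: 0.0002
gripper_force: 0.0
[ 0.8077  0.3471 -0.0049 -0.      0.002   0.    ]
```

View pics/w3.png

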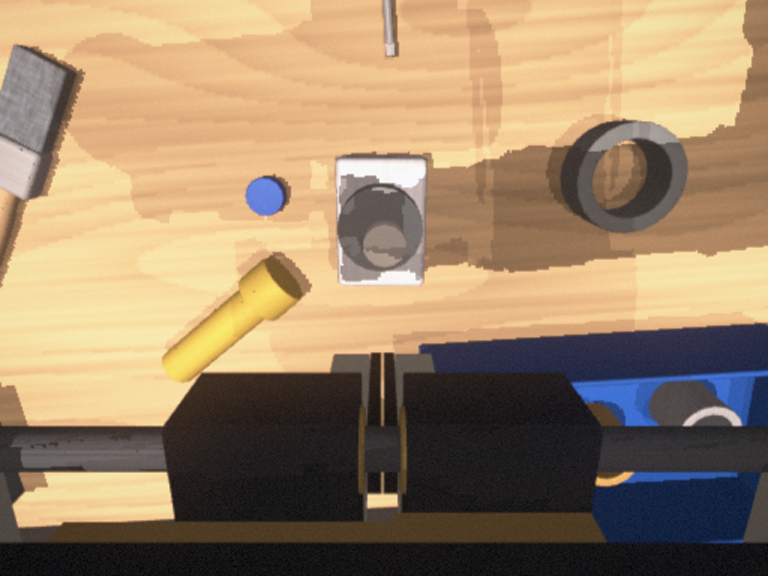

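The tablet is still on the cap at (385,245)/1.5, and the fingers shut on nothing. I'll check where it is now.

```bash
python3 - <<'E'
from h import *
im=snapshot("wrist");print(get_obs()["tool_pos"],get_obs()["orientation"],ray("wrist",(256,192))[0])
cv2.imwrite("pics/c4.png",cv2.resize(im[85:205,200:310],None,fx=4,fy=4)[:,:,::-1])
side=snapshot("side");u=proj("side",[.67,-.174,.06])[0].astype(int);print(u)
cv2.imwrite("pics/s4.png",cv2.resize(side[u[1]-70:u[1]+40,max(0,u[0]-70):u[0]+70],None,fx=5,fy=5)[:,:,::-1])
a=cv2.imread("pics/c4.png");b=cv2.imread("pics/s4.png");print(a.shape,b.shape)
for z in(.062,.078): print(at_z("wrist",(385/1.5,245/1.5),z))
for l in landmark_of("side","large_tablet")[:3]:
  print(l, [at_z("side",l["uv"],z) for z in (.062,.07)])
print("side tab proj",proj("side",[[.671,-.174,.062],[.671,-.174,.078]]))
print("tip proj in wrist", proj("wrist",get_obs()["tool_pos"]))
E
```

```text
[ 0.67026539 -0.17343903  0.21743884] [1.79971640e+02 1.43060832e-01 1.75986493e+02] [ 0.58711349 -0.16825757  0.40711713]
[351 246]
(480, 440, 3) (550, 700, 3)
[ 0.66719828 -0.17127196  0.062     ]
[ 0.66345757 -0.17112838  0.078     ]
{'uv': [348.9, 245.2], 'p': 0.64} [array([ 0.66463812, -0.17130846,  0.062     ]), array([ 0.65871171, -0.18086886,  0.07      ])]
side tab proj [[351.73893871 245.30769226]
 [352.35778039 239.97068748]]
tip proj in wrist [[255.31012816 225.56820718]]
```

View pics/s4.png

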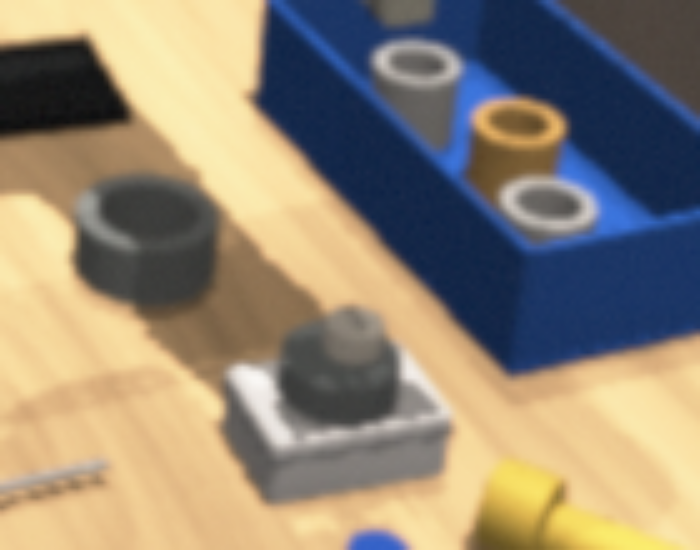

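The tablet has not moved, so the real fingertips must differ from the reported TCP. I'll check the tip in the side picture with the TCP overlaid.

```bash
python3 - <<'E'
from h import *
o=get_obs();print(o)
im=snapshot("side");p=np.array(o["tool_pos"]);T=R.from_euler("xyz",o["orientation"],degrees=True)
u=proj("side",[p])[0];x0,y0=int(u[0])-60,int(u[1])-70
c=cv2.resize(im[y0:y0+110,x0:x0+120],None,fx=5,fy=5,interpolation=cv2.INTER_CUBIC).copy()
for d,col in((0,(255,0,0)),(-.019,(0,255,0)),(-.066,(0,0,255))):
    for ox in(-.0095,.0095):
        q=proj("side",[p+T.apply([ox,0,d])])[0];cv2.circle(c,tuple(int(v) for v in (q-[x0,y0])*5),4,col,-1)
cv2.imwrite("pics/s5.png",c[:,:,::-1])
E
```

```text
{'clock': 6.65, 'joint_pos': array([ 1.56704204e+00,  2.15478774e+01,  4.77154212e+00, -3.16079756e-02,
       -7.33201633e+01, -9.55727645e+01]), 'qvel': array([-0.01302486,  0.71667614, -0.45340852, -0.02557817, -0.09809338,
       -0.03107979]), 'tau': array([-1.51429296e-02, -6.17711234e+01,  3.06473100e+01,  7.25940540e+00,
       -8.62191059e-02,  2.47257985e-04]), 'tool_pos': array([ 0.66909393, -0.17335091,  0.21490128]), 'orientation': array([ 1.79979251e+02, -9.89836633e-02,  1.75985198e+02]), 'force': array([0.14196982, 0.54360912, 0.04646123]), 'moment': array([0.00039545, 0.03901276, 0.07971618]), 'gripper_force': 0.0, 'opening': 0.0006072954240176434}
```

View pics/s5.png

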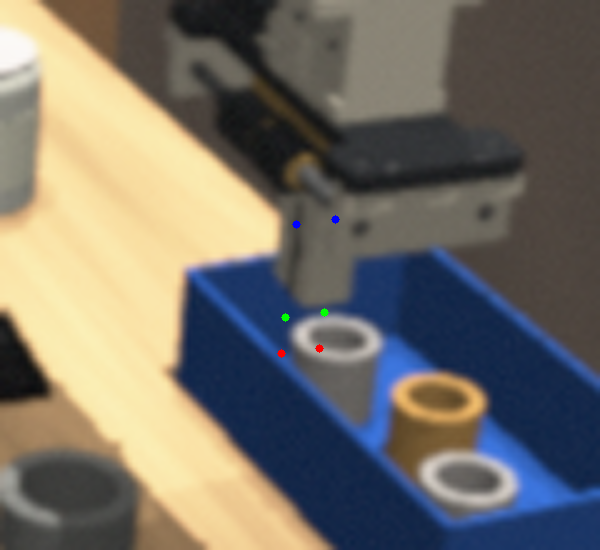

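```bash
python3 - <<'E'
from h import *
o=get_obs();p=np.array(o["tool_pos"]);T=R.from_euler("xyz",o["orientation"],degrees=True)
u=proj("side",[p])[0];x0,y0=int(u[0])-60,int(u[1])-70
for z in(-.04,-.034,-.03,-.025,-.019,-.005):
  for y in (-.012,-.021):
    print(z,y,[np.round((proj("side",[p+T.apply([x,y,z])])[0]-[x0,y0])*5).tolist() for x in(.0095,-.0095)])
E
python3 -m inch '0 0 0 0 0 0' -1
```

```text
-0.04 -0.012 [[302.0, 290.0], [341.0, 285.0]]
-0.04 -0.021 [[310.0, 299.0], [349.0, 294.0]]
-0.034 -0.012 [[300.0, 302.0], [339.0, 296.0]]
-0.034 -0.021 [[309.0, 311.0], [348.0, 306.0]]
-0.03 -0.012 [[299.0, 309.0], [338.0, 304.0]]
-0.03 -0.021 [[308.0, 319.0], [347.0, 313.0]]
-0.025 -0.012 [[298.0, 319.0], [337.0, 314.0]]
-0.025 -0.021 [[307.0, 329.0], [346.0, 323.0]]
-0.019 -0.012 [[297.0, 331.0], [335.0, 326.0]]
-0.019 -0.021 [[305.0, 340.0], [344.0, 335.0]]
-0.005 -0.012 [[294.0, 358.0], [332.0, 352.0]]
-0.005 -0.021 [[302.0, 367.0], [341.0, 362.0]]
clock: 6.78
tool_pos: [0.6691, -0.1735, 0.2144]
orientation: [-180.0, -0.1, 176.0]
force: [-0.3, -0.8, 0.1]
opening: 0.0033
gripper_force: 0.0
```

The side view shows the finger ends about 34–40 mm behind the reported TCP, so the tip is roughly TCP + 35 mm up. I'll work with that and regrasp lower.

```bash
python3 -m inch '0 0 0.13 0 0 0;0 0 0.26 0 0 0;0 0 0.38 0 0 0;0 0 0.45 0 0 0;0 0 0.45 0 0 0;0 0 0.45 0 0 0;0 0 0.45 0 0 0' 0.1
python3 - <<'E'
from h import *
print(get_obs()["opening"],to([.670,-.1738,.036],-184)); im=snapshot("side")
o=get_obs();p=np.array(o["tool_pos"]);u=proj("side",[p])[0];x0,y0=int(u[0])-60,int(u[1])-70
cv2.imwrite("pics/s6.png",cv2.resize(im[y0:y0+110,x0:x0+120],None,fx=5,fy=5,interpolation=cv2.INTER_CUBIC)[:,:,::-1])
E
```

```text
clock: 7.37
tool_pos: [0.6709, -0.1738, 0.0825]
orientation: [-180.0, 0.1, 176.0]
force: [-0.1, 0.1, -0.0]
opening: 0.0392
gripper_force: 0.0
0.03923092177488016 [ 3.100e-03 -1.000e-04  1.548e-01 -2.000e-04  5.000e-04  1.000e-04]
```

View pics/s6.png

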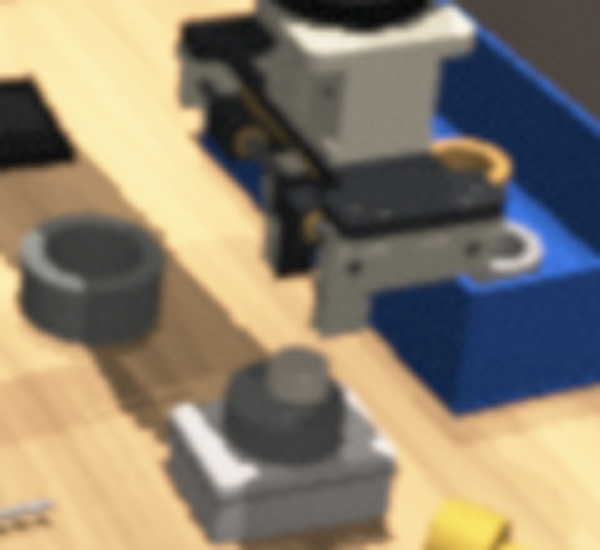

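The fingers stand clear above the tablet and visibly short of the reported TCP. I'll go down in steps and close.

```bash
python3 -m inch '0.003 0 0.08 0 0 0;0.003 0 0.13 0 0 0;0.003 0 0.15 0 0 0;0.003 0 0.15 0 0 0;0.003 0 0.15 0 0 0;0.003 0 0.15 0 0 0'
python3 -m inch '0 0 0 0 0 0;0 0 0 0 0 0;0 0 0 0 0 0;0 0 0 0 0 0;0 0 0 0 0 0;0 0 0 0 0 0' 1
```

```text
clock: 7.92
tool_pos: [0.6702, -0.1736, 0.038]
orientation: [-180.0, 0.2, 176.0]
force: [0.4, 0.2, -0.5]
opening: 0.0395
gripper_force: 0.0
clock: 8.42
tool_pos: [0.6695, -0.1735, 0.0371]
orientation: [-180.0, 0.1, 176.0]
force: [-0.7, 0.5, 6.1]
opening: 0.0289
gripper_force: 30.0
```

```bash
python3 -m inch '0 0 -0.05 0 0 0;0 0 -0.15 0 0 0;0 0 -0.28 0 0 0;0 0 -0.41 0 0 0;0 0 -0.54 0 0 0;0 0 -0.54 0 0 0;0 0 -0.54 0 0 0'
python3 - <<'E'
from h import *
print(get_obs()["opening"],to([.437,-.053,.2],-184)); save("wrist","w7",s=1.5)
E
```

```text
clock: 9.0
tool_pos: [0.6704, -0.1736, 0.2014]
orientation: [180.0, 0.3, 176.0]
force: [-0.5, 0.7, -0.8]
opening: 0.0285
gripper_force: 30.0
0.02854797825655154 [ 8.041e-01  3.467e-01  0.000e+00  1.000e-04  1.800e-03 -0.000e+00]
```

View pics/w7.png

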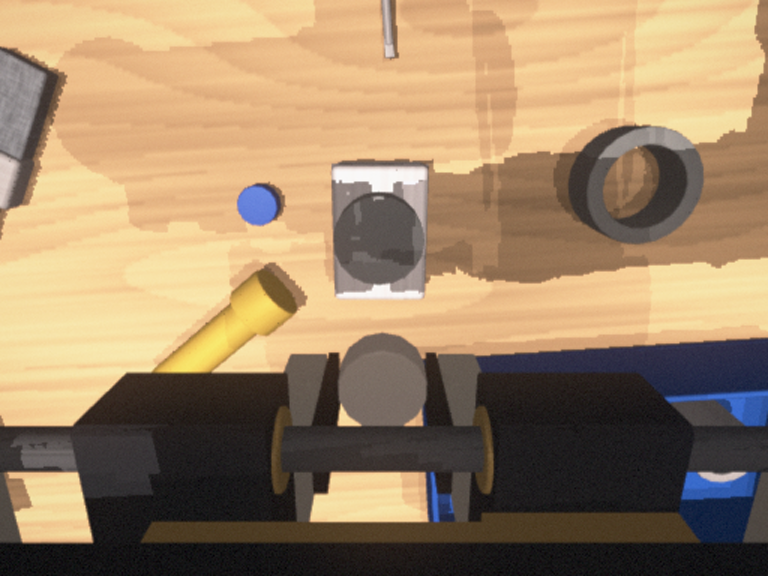

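The tablet is held, centred, and sticks out below the tips. The cap stayed on the tin. I'll move over the bottle and locate the neck.

```bash
python3 -m inch '0.08 0.035 0 0 0 0;0.2 0.086 0 0 0 0;0.32 0.138 0 0 0 0;0.44 0.19 0 0 0 0;0.56 0.241 0 0 0 0;0.68 0.293 0 0 0 0;0.77 0.332 0 0 0 0;0.804 0.3467 0 0 0 0;0.804 0.3467 0 0 0 0;0.804 0.3467 0 0 0 0'
python3 -m inch '0 0 0 0 0 0;0 0 0 0 0 0'
cat >> h.py <<'E'
def neck(cam="wrist"):
    c=cut_out(cam,"bottle")[0];ys,xs=np.nonzero(c["pixels"]);print("bottle px",c["rect"],c["p"])
    return c
E
python3 - <<'E'
from h import *
print(get_obs()["opening"]); im=snapshot("wrist"); cv2.imwrite("pics/w8.png",cv2.resize(im,None,fx=1.5,fy=1.5)[:,:,::-1])
print(proj("wrist",[.4363,-.054,.15]),neck()["p"])
E
```

```text
clock: 9.88
tool_pos: [0.4354, -0.0527, 0.1977]
orientation: [-180.0, -0.0, 176.1]
force: [1.1, -0.4, 0.4]
opening: 0.029
gripper_force: 30.0
clock: 10.05
tool_pos: [0.4362, -0.0532, 0.1975]
orientation: [-180.0, -0.1, 176.0]
force: [0.1, -0.0, -1.7]
opening: 0.029
gripper_force: 30.0
0.028984425796307535
bottle px [201.3, 119.8, 102.4, 110.4] 0.62
[[254.12765801 199.93469846]] 0.62
```

View pics/w8.png

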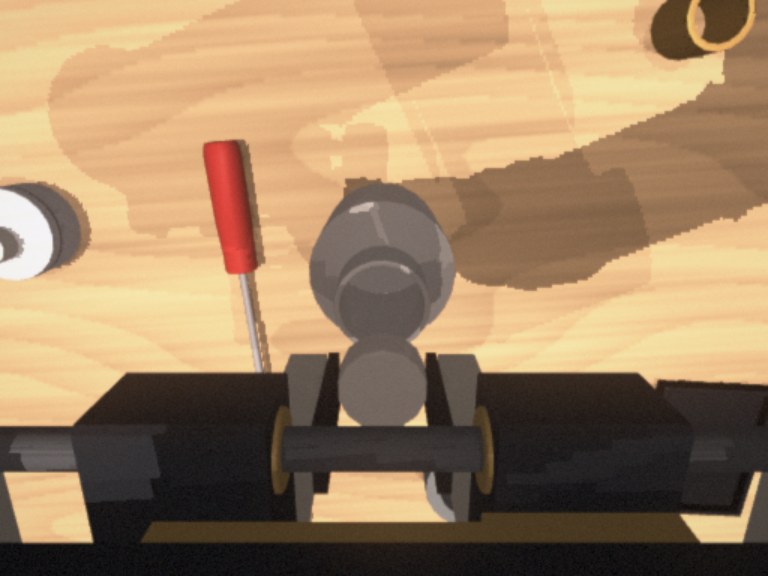

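The neck rim is centred near (383.5,305)/1.5, with the tablet held at (383,381).

```bash
python3 - <<'E'
from h import *
p=np.array(get_obs()["tool_pos"]);print(p)
n=at_z("wrist",(383.5/1.5,305/1.5),.15);print("neck",n)
for d in(.037,.041): print("tab",at_z("wrist",(383/1.5,381/1.5),p[2]+d)-p)
print(to([.438,-.053,.122],-184))
E
```

```text
[ 0.43604412 -0.05326374  0.19743488]
neck [ 0.43892562 -0.05307414  0.15      ]
tab [-6.63096018e-04 -1.04567104e-07  3.70000000e-02]
tab [-0.00279933  0.00014204  0.041     ]
[-6.800e-03  1.500e-03  2.514e-01 -2.000e-04 -4.000e-04 -3.000e-04]
```

```bash
python3 -m inch '-0.0115 0.001 0.08 0 0 0;-0.0115 0.001 0.16 0 0 0;-0.0115 0.001 0.2 0 0 0;-0.0115 0.001 0.22 0 0 0;-0.0115 0.001 0.235 0 0 0;-0.0115 0.001 0.245 0 0 0;-0.0115 0.001 0.245 0 0 0;-0.0115 0.001 0.245 0 0 0'
python3 - <<'E'
from h import *
print(get_obs()["force"],get_obs()["tool_pos"]);a=snapshot("wrist")[170:320,170:350]
s=snapshot("side");u=proj("side",[.438,-.053,.15])[0].astype(int);b=s[u[1]-60:u[1]+60,u[0]-72:u[0]+72]
cv2.imwrite("pics/m9.png",np.hstack([cv2.resize(a,(480,400)),cv2.resize(b,(480*2//3,400*2//3)).__class__ and cv2.resize(b,(320,400))])[:,:,::-1])
E
```

```text
clock: 10.82
tool_pos: [0.4395, -0.0528, 0.1251]
orientation: [180.0, 0.0, 176.0]
force: [0.5, 0.0, 0.4]
opening: 0.0291
gripper_force: 30.0
[0.5336753  0.02587513 0.40997047] [ 0.43952412 -0.05280995  0.12510585]
```

View pics/m9.png

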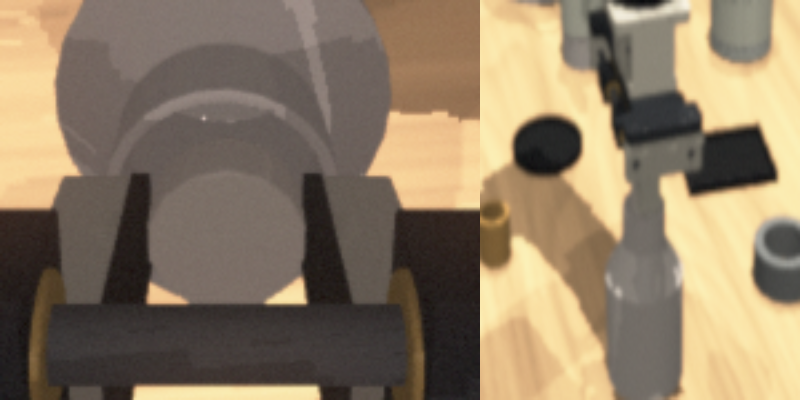

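The tablet sits over the neck mouth, the rim centre at u≈225 and the tablet at 226 in the crop. I'll check the rim's near edge, lower slightly and release.

```bash
python3 - <<'E'
from h import *
print("neck x",at_z("wrist",(254.4,204.5),.15)+[.024,0,0]); 
E
python3 -m inch '0 0 0.007 0 0 0;0 0 0.013 0 0 0;0 0 0.013 0 0 0;0 0 0.013 0 0 0'
```

```text
neck x [ 0.44100339 -0.05167412  0.15      ]
clock: 11.25
tool_pos: [0.4389, -0.0528, 0.1206]
orientation: [-180.0, -0.0, 176.0]
force: [-0.9, 0.1, 0.1]
opening: 0.0289
gripper_force: 30.0
```

```bash
python3 -m inch '-0.004 0 0 0 0 0;-0.004 0 0 0 0 0'
python3 -m inch '0 0 0 0 0 0;0 0 0 0 0 0;0 0 0 0 0 0;0 0 0 0 0 0;0 0 0 0 0 0' 0
python3 -m inch '0 0 -0.05 0 0 0;0 0 -0.15 0 0 0;0 0 -0.25 0 0 0;0 0 -0.25 0 0 0;0 0 -0.25 0 0 0'
python3 - <<'E'
from h import *
im=snapshot("wrist");cv2.imwrite("pics/x1.png",im[:,:,::-1]);t=snapshot("top")
for c in ("wrist","top"):
    print(c,[(round(b["p"],2),b["rect"]) for b in boxes_of(c,"large_tablet")],[(round(b["p"],2),b["rect"]) for b in boxes_of(c,"bottle")])
print("tops",proj("wrist",[[.44,-.0525,.15],[.44,-.0525,.02]]),im[185:245:6,254].tolist())
E
```

```text
clock: 11.42
tool_pos: [0.4405, -0.0529, 0.1208]
orientation: [-180.0, 0.0, 176.0]
force: [-0.4, 0.4, 0.1]
opening: 0.0288
gripper_force: 30.0
clock: 11.83
tool_pos: [0.4402, -0.0529, 0.1207]
orientation: [180.0, 0.0, 176.0]
force: [0.7, -0.1, 0.1]
opening: 0.0437
gripper_force: 0.0
clock: 12.25
tool_pos: [0.4414, -0.0526, 0.1973]
orientation: [179.9, 0.2, 176.0]
force: [-0.2, -0.6, -0.8]
opening: 0.0439
gripper_force: 0.0
wrist [(0.4, [188.0, 341.8, 3.6, 1.6])] [(0.76, [202.0, 115.8, 102.7, 114.0])]
top [(0.41, [387.9, 150.7, 10.5, 10.7])] []
tops [[255.91855272 201.24839185]
 [255.44402727 161.55302932]] [[103, 94, 89], [92, 84, 78], [90, 81, 74], [94, 85, 79], [93, 85, 77], [93, 82, 74], [96, 86, 79], [169, 142, 124], [239, 199, 146], [233, 185, 135]]
```

The large tablet is gone from view (only the blue look-alike is reported), so it is in the bottle. Next the small tablet.

```bash
python3 - <<'E'
from h import *
print(to([.42,-.313,.16],-184))
E
```

```text
[ 4.600e-03 -8.690e-01  1.165e-01 -2.000e-04 -5.000e-04 -1.000e-04]
```

```bash
python3 -m inch '0.004 -0.1 0 0 0 0;0.004 -0.23 0 0 0 0;0.004 -0.36 0 0 0 0;0.004 -0.49 0.03 0 0 0;0.004 -0.62 0.08 0 0 0;0.004 -0.75 0.116 0 0 0;0.004 -0.84 0.116 0 0 0;0.004 -0.869 0.116 0 0 0;0.004 -0.869 0.116 0 0 0;0.004 -0.869 0.116 0 0 0'
python3 -m inch '0 0 0 0 0 0;0 0 0 0 0 0'
python3 - <<'E'
from h import *
o=get_obs();print(o["joint_pos"]);im=snapshot("wrist");np.save("w.npy",im)
for t in("small_tablet","round_tin","large_tablet"):
    print(t,[(round(c["p"],2),np.round(c["rect"]).tolist(),cv2.fitEllipse(np.argwhere(c["pixels"])[:,::-1].astype(np.float32))[:2] if c["pixels"].sum()>9 else 0) for c in cut_out("wrist",t)[:2]],[(round(l["p"],2),l["uv"]) for l in landmark_of("wrist",t)[:2]])
print("exp",proj("wrist",[[.4125,-.3157,.052],[.4125,-.3157,.036]]))
# fit bright tin top and tablet
g=cv2.cvtColor(im,cv2.COLOR_RGB2GRAY);s=cv2.cvtColor(im,cv2.COLOR_RGB2HSV)[...,1]
c=cv2.HoughCircles(cv2.medianBlur(g,3),cv2.HOUGH_GRADIENT,1,15,param1=80,param2=18,minRadius=12,maxRadius=70)
print(c[0][:8] if c is not None else None)
cv2.imwrite("pics/w10.png",cv2.resize(im[100:300,130:380],None,fx=3,fy=3,interpolation=cv2.INTER_CUBIC)[:,:,::-1])
E
```

```text
clock: 13.38
tool_pos: [0.4203, -0.313, 0.1601]
orientation: [180.0, -0.1, 175.9]
force: [-0.2, -0.1, -0.4]
opening: 0.044
gripper_force: 0.0
clock: 13.55
tool_pos: [0.4211, -0.3119, 0.1611]
orientation: [180.0, 0.0, 176.1]
force: [-0.1, -0.3, -0.6]
opening: 0.0439
gripper_force: 0.0
[-1.50672769e+01  7.80878567e+00 -2.11107288e+01 -9.13794719e-03
 -6.10588018e+01 -7.88635200e+01]
small_tablet [(0.92, [234.0, 159.0, 26.0, 23.0], ((246.9347381591797, 169.257080078125), (21.37889289855957, 23.32277488708496)))] [(0.83, [247.2, 169.6])]
round_tin [(0.82, [217.0, 123.0, 67.0, 73.0], ((250.0445556640625, 159.93032836914062), (56.25259017944336, 61.54397201538086)))] [(0.68, [250.7, 153.1])]
large_tablet [(0.59, [298.0, 324.0, 23.0, 25.0], ((306.96661376953125, 337.351318359375), (19.098421096801758, 22.094409942626953)))] [(0.68, [308.7, 331.7])]
exp [[250.8089238  168.3019508 ]
 [250.97407143 164.18106581]]
[[250.5 158.5  34.9]
 [486.5 163.5  51.2]
 [414.5 149.5  59.5]
 [331.5 145.5  55. ]
 [413.5 170.5  52.7]
 [309.5 140.5  62.7]
 [321.5 120.5  62.7]
 [357.5 228.5  51.6]]
```

```bash
python3 - <<'E'
from h import *
t=at_z("wrist",(247,170.3),.052);print("tab",t,"tin",at_z("wrist",(250.5,158.5),.036))
p=[.5*t[0]+.5*.4125,t[1]*.7-.3157*.3]
print(p,to([*p,.06],-184),to([*p,.012],-184))
E
```

```text
tab [ 0.41410489 -0.31925564  0.052     ] tin [ 0.40702318 -0.31574517  0.036     ]
[np.float64(0.4133024443277761), np.float64(-0.3181889453396524)] [ 2.440e-02 -2.050e-02  3.368e-01 -0.000e+00  1.000e-04  2.000e-04] [ 2.440e-02 -2.050e-02  4.968e-01 -0.000e+00  1.000e-04  2.000e-04]
```

View pics/w10.png

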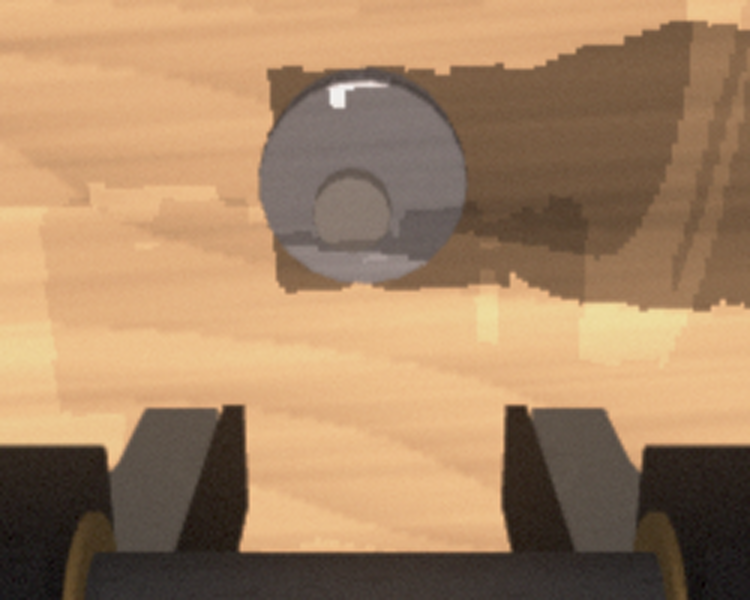

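The small tablet is at crop (352,208) and the tin centre at (363,180), matching the measurements. I'll grasp the same way as the first one.

```bash
python3 -m inch '0.0248 -0.0215 0.1 0 0 0;0.0248 -0.0215 0.22 0 0 0;0.0248 -0.0215 0.34 0 0 0;0.0248 -0.0215 0.42 0 0 0;0.0248 -0.0215 0.47 0 0 0;0.0248 -0.0215 0.495 0 0 0;0.0248 -0.0215 0.5 0 0 0;0.0248 -0.0215 0.5 0 0 0;0.0248 -0.0215 0.5 0 0 0;0.0248 -0.0215 0.5 0 0 0'
python3 -m inch '0 0 0 0 0 0;0 0 0 0 0 0;0 0 0 0 0 0;0 0 0 0 0 0;0 0 0 0 0 0;0 0 0 0 0 0' 1
```

```text
clock: 14.73
tool_pos: [0.4139, -0.3191, 0.0121]
orientation: [-180.0, 0.1, 176.0]
force: [-0.3, 0.4, 0.4]
opening: 0.0438
gripper_force: 0.0
clock: 15.23
tool_pos: [0.4131, -0.3189, 0.0112]
orientation: [-180.0, 0.0, 176.0]
force: [-0.2, 1.6, 5.2]
opening: 0.0227
gripper_force: 30.0
```

```bash
python3 -m inch '0 0 -0.05 0 0 0;0 0 -0.15 0 0 0;0 0 -0.28 0 0 0;0 0 -0.41 0 0 0;0 0 -0.54 0 0 0;0 0 -0.63 0 0 0;0 0 -0.63 0 0 0;0 0 -0.63 0 0 0'
python3 - <<'E'
from h import *
print(to([.441,-.0525,.2],-184));im=snapshot("wrist");c=cut_out("wrist","small_tablet")[:2];print([(x["p"],x["rect"]) for x in c])
E
```

```text
clock: 15.9
tool_pos: [0.4138, -0.3191, 0.2016]
orientation: [-180.0, 0.2, 176.0]
force: [-0.6, -0.8, -1.8]
opening: 0.0228
gripper_force: 30.0
[-2.840e-02  8.927e-01  4.800e-03 -2.000e-04  1.200e-03 -1.000e-04]
[(0.89, [232.3, 230.9, 48.9, 51.8])]
```

```bash
python3 -m inch '-0.003 0.1 0 0 0 0;-0.007 0.23 0 0 0 0;-0.011 0.36 0 0 0 0;-0.015 0.49 0 0 0 0;-0.019 0.62 0 0 0 0;-0.023 0.75 0 0 0 0;-0.027 0.85 0 0 0 0;-0.0284 0.893 0 0 0 0;-0.0284 0.893 0 0 0 0;-0.0284 0.893 0 0 0 0'
python3 -m inch '0 0 0 0 0 0;0 0 0 0 0 0;0 0 0 0 0 0'
python3 - <<'E'
from h import *
print(to([.4405,-.0525,.121],-184)); im=snapshot("wrist");print(proj("wrist",[.44,-.0525,.15]))
c=cut_out("wrist","bottle")[0];print(c["p"],c["rect"])
# rim: edge ellipse via gradient in red column
print([b["rect"] for b in boxes_of("top","bottle")][:1])
E
```

```text
clock: 16.83
tool_pos: [0.4394, -0.0516, 0.1986]
orientation: [-180.0, -0.1, 176.1]
force: [0.6, -0.7, -0.8]
opening: 0.0227
gripper_force: 30.0
clock: 17.08
tool_pos: [0.4399, -0.053, 0.1995]
orientation: [-180.0, -0.0, 175.9]
force: [-0.0, -0.4, -0.4]
opening: 0.0227
gripper_force: 30.0
[-2.200e-03  2.000e-03  2.616e-01 -1.000e-04 -3.000e-04 -5.000e-04]
[[255.74220363 198.72422641]]
0.58 [202.6, 118.6, 101.4, 115.1]
[]
```

```bash
python3 -m inch '-0.002 0.002 0.08 0 0 0;-0.002 0.002 0.17 0 0 0;-0.002 0.002 0.22 0 0 0;-0.002 0.002 0.24 0 0 0;-0.002 0.002 0.255 0 0 0;-0.002 0.002 0.261 0 0 0;-0.002 0.002 0.261 0 0 0;-0.002 0.002 0.261 0 0 0;-0.002 0.002 0.261 0 0 0'
python3 -m inch '0 0 0 0 0 0;0 0 0 0 0 0;0 0 0 0 0 0;0 0 0 0 0 0;0 0 0 0 0 0' 0
python3 -m inch '0 0 -0.05 0 0 0;0 0 -0.15 0 0 0;0 0 -0.25 0 0 0;0 0 -0.25 0 0 0;0 0 -0.25 0 0 0;0 0 -0.25 0 0 0'
python3 - <<'E'
from h import *
im=snapshot("wrist");cv2.imwrite("pics/x2.png",im[:,:,::-1])
for t in ("small_tablet","large_tablet","bottle"):
    print(t,[(round(b["p"],2),np.round(b["rect"]).tolist()) for b in boxes_of("wrist",t)])
p=proj("wrist",[.44,-.0525,.15])[0];print(p)
g=im.mean(2);print(np.round(g[170:250:4,int(p[0])]).tolist())
print(to([.66,-.175,.2],-184))
E
```

```text
clock: 17.98
tool_pos: [0.4414, -0.0515, 0.1224]
orientation: [180.0, 0.1, 176.0]
force: [-0.6, 0.5, -0.5]
opening: 0.0229
gripper_force: 30.0
clock: 18.4
tool_pos: [0.4408, -0.0516, 0.1216]
orientation: [180.0, 0.0, 176.0]
force: [0.2, 0.3, 0.5]
opening: 0.0433
gripper_force: 0.0
clock: 18.9
tool_pos: [0.4405, -0.0515, 0.1963]
orientation: [180.0, -0.0, 176.0]
force: [0.1, 0.3, -0.4]
opening: 0.0436
gripper_force: 0.0
small_tablet []
large_tablet []
bottle [(0.65, [202.0, 119.0, 99.0, 113.0]), (0.48, [458.0, 252.0, 54.0, 89.0])]
[254.07595147 200.28988011]
[119.0, 99.0, 99.0, 97.0, 97.0, 95.0, 79.0, 83.0, 81.0, 85.0, 83.0, 84.0, 85.0, 85.0, 106.0, 178.0, 190.0, 188.0, 187.0, 179.0]
[-7.595e-01 -3.587e-01 -1.550e-02 -2.000e-04 -5.000e-04 -1.000e-04]
```

Both tablets are in. I'll fix the neck position from this clear view before fetching the cap.

```bash
python3 - <<'E'
from h import *
im=cv2.imread("pics/x2.png");g=im.mean(2)
print(g[224:234,254].astype(int).tolist())
# far rim half: for columns around, first row from 215 downwards where background (bright) starts
pts=[]
for u in range(232,278,3):
    r=[v for v in range(205,245) if g[v,u]>135]
    if r: pts.append(at_z("wrist",(u,r[0]-.5),.15)[:2])
pts=np.array(pts);print(np.round(pts[::3],4).tolist())
from scipy.optimize import least_squares
f=least_squares(lambda c:np.hypot(*(pts-c).T)-.024,[.44,-.0525],loss="soft_l1",f_scale=.001);print("neck",f.x,np.abs(f.fun).max())
E
```

```text
[84, 86, 105, 134, 132, 148, 178, 180, 185, 189]
[[0.4571, -0.0702], [0.46, -0.0637], [0.4613, -0.0571], [0.4618, -0.0504], [0.4598, -0.0435], [0.4531, -0.0364]]
neck [ 0.43789664 -0.05468096] 0.0012444899768474793
```

```bash
python3 -m inch '-0.1 -0.047 0 0 0 0;-0.22 -0.103 0 0 0 0;-0.34 -0.16 0 0 0 0;-0.46 -0.217 0 0 0 0;-0.58 -0.273 0 0 0 0;-0.68 -0.32 0 0 0 0;-0.74 -0.35 0 0 0 0;-0.76 -0.359 0 0 0 0;-0.76 -0.359 0 0 0 0;-0.76 -0.359 0 0 0 0' -1
python3 -m inch '0 0 0 0 0 0;0 0 0 0 0 0;0 0 0 0 0 0'
cat >> h.py <<'E'
def circ(im,cam,cut,z,r):
    """fit a circle of radius r at height z to the outline of the mask; top-face outline only roughly"""
    cs=max(cv2.findContours(cut.astype(np.uint8),cv2.RETR_EXTERNAL,cv2.CHAIN_APPROX_NONE)[0],key=len)[:,0]
    return np.array([at_z(cam,p,z)[:2] for p in cs])
E
python3 - <<'E'
from h import *
from scipy.optimize import least_squares
im=snapshot("wrist");cv2.imwrite("pics/x3.png",im[:,:,::-1]);print(get_obs()["opening"])
for t in("cap","oblong_tin"):
    c=cut_out("wrist",t)[0];m=c["pixels"];ys,xs=np.nonzero(m);print(t,c["p"],c["rect"])
    if t=="cap":
        P=circ(im,"wrist",m,.062,.03);print("outline",P.min(0),P.max(0))
        Q=P[P[:,0]>np.median(P[:,0])]  # far side: top-face edge
        f=least_squares(lambda c:np.hypot(*(Q-c).T)-.03,P.mean(0),loss="soft_l1",f_scale=.001);print("cap",f.x,np.abs(f.fun).mean())
    else:
        r=cv2.minAreaRect(np.c_[xs,ys].astype(np.float32));P=np.array([at_z("wrist",q,.04)[:2] for q in cv2.boxPoints(r)]);print(P.mean(0),P.tolist())
g=cv2.medianBlur(cv2.cvtColor(im,cv2.COLOR_RGB2GRAY),3)
h=cv2.HoughCircles(g[90:230,190:320],cv2.HOUGH_GRADIENT,1,15,param1=60,param2=15,minRadius=24,maxRadius=36)
if h is not None:
    for x in h[0][:3]: print("hough",x,at_z("wrist",(x[0]+190,x[1]+90),.062))
E
```

```text
clock: 19.93
tool_pos: [0.6599, -0.1748, 0.1953]
orientation: [180.0, -0.1, 176.0]
force: [-0.8, 0.4, 1.0]
opening: 0.0875
gripper_force: 0.0
clock: 20.18
tool_pos: [0.6602, -0.1743, 0.1975]
orientation: [180.0, 0.1, 176.0]
force: [-0.6, 0.8, 0.9]
opening: 0.0878
gripper_force: 0.0
0.08797621529656792
cap 0.71 [223.4, 142.7, 62.6, 55.5]
outline [ 0.62999781 -0.20525172] [ 0.69270711 -0.14685188]
cap [ 0.66167762 -0.17593747] 0.0004469437751940243
oblong_tin 0.79 [222.0, 119.9, 63.4, 89.5]
[ 0.66123975 -0.1755082 ] [[0.707167722963961, -0.2135320280062544], [0.610640502961341, -0.20392198529522354], [0.615109592708857, -0.1402671604913396], [0.7120411646816391, -0.14431163870362995]]
hough [63.5 79.5 31. ] [ 0.66000657 -0.17589881  0.062     ]
```

```bash
python3 - <<'E'
from h import *
print(to([.661,-.1758,.013],-184))
E
python3 -m inch '-0.002 -0.004 0.1 0 0 0;-0.002 -0.004 0.23 0 0 0;-0.002 -0.004 0.35 0 0 0;-0.002 -0.004 0.46 0 0 0;-0.002 -0.004 0.54 0 0 0;-0.002 -0.004 0.58 0 0 0;-0.002 -0.004 0.6 0 0 0;-0.002 -0.004 0.6 0 0 0;-0.002 -0.004 0.6 0 0 0;-0.002 -0.004 0.6 0 0 0'
python3 - <<'E'
from h import *
print(get_obs()["force"],to([.661,-.1758,.013],-184))
E
```

```text
[-1.400e-03 -4.100e-03  6.142e-01  0.000e+00  3.000e-04  1.000e-04]
clock: 21.17
tool_pos: [0.6626, -0.1763, 0.0186]
orientation: [-180.0, 0.2, 176.0]
force: [0.3, -0.3, 2.0]
opening: 0.0874
gripper_force: 0.0
[ 0.30751457 -0.34057518  2.04322888] [ 0.0056  0.0013  0.0188 -0.      0.001   0.    ]
```

```bash
python3 -m inch '0.002 0 0.006 0 0 0;0.002 0 0.012 0 0 0;0.002 0 0.012 0 0 0'
python3 -m inch '0 0 0 0 0 0;0 0 0 0 0 0;0 0 0 0 0 0;0 0 0 0 0 0;0 0 0 0 0 0;0 0 0 0 0 0' 1
python3 -m inch '0 0 -0.03 0 0 0;0 0 -0.1 0 0 0;0 0 -0.22 0 0 0;0 0 -0.35 0 0 0;0 0 -0.48 0 0 0;0 0 -0.6 0 0 0;0 0 -0.63 0 0 0;0 0 -0.63 0 0 0;0 0 -0.63 0 0 0'
python3 - <<'E'
from h import *
im=snapshot("wrist");cv2.imwrite("pics/x4.png",im[:,:,::-1])
print(get_obs()["opening"],[(round(c["p"],2),c["rect"]) for c in cut_out("wrist","cap")],to([.439,-.0535,.2],-184))
E
```

```text
clock: 21.42
tool_pos: [0.6607, -0.1761, 0.0134]
orientation: [180.0, 0.0, 176.0]
force: [0.2, -0.5, -0.8]
opening: 0.0879
gripper_force: 0.0
clock: 21.92
tool_pos: [0.6607, -0.1762, 0.013]
orientation: [-180.0, 0.0, 176.0]
force: [0.3, 0.7, 0.0]
opening: 0.0597
gripper_force: 30.0
clock: 22.67
tool_pos: [0.6608, -0.1761, 0.2033]
orientation: [180.0, 0.1, 176.0]
force: [0.3, -0.0, -1.0]
opening: 0.0598
gripper_force: 30.0
0.05992351643903634 [(0.98, [191.5, 195.7, 129.8, 126.0])] [ 7.630e-01  3.558e-01  4.600e-03  1.000e-04 -5.000e-04 -1.000e-04]
```

```bash
python3 - <<'E'
from h import *
p=np.array(get_obs()["tool_pos"]);z=p[2]+.049
c=cut_out("wrist","cap")[0]["pixels"]
P=circ(0,"wrist",c,z,.03);Q=P[P[:,0]<P[:,0].min()+.03]
from scipy.optimize import least_squares
f=least_squares(lambda k:np.hypot(*(Q-k[:2]).T)-k[2],[*p[:2],.03],loss="soft_l1",f_scale=.001);print("cap-TCP",f.x[:2]-p[:2],f.x[2])
E
python3 -m inch '0.08 0.037 0 0 0 0;0.2 0.093 0 0 0 0;0.32 0.149 0 0 0 0;0.44 0.205 0 0 0 0;0.56 0.261 0 0 0 0;0.67 0.312 0 0 0 0;0.74 0.345 0 0 0 0;0.763 0.356 0 0 0 0;0.763 0.356 0 0 0 0;0.763 0.356 0 0 0 0'
python3 -m inch '0 0 0 0 0 0;0 0 0 0 0 0'
python3 - <<'E'
from h import *
print(to([.439,-.0535,.14],-184),to([.439,-.0535,.105],-184));snapshot("wrist")
print([(round(b["p"],2),np.round(b["rect"]).tolist()) for b in boxes_of("wrist","bottle")])
E
```

```text
cap-TCP [-0.00745221 -0.00010905] 0.027053144578410987
clock: 23.65
tool_pos: [0.4399, -0.0535, 0.2019]
orientation: [-180.0, 0.0, 176.1]
force: [1.0, 0.7, -0.5]
opening: 0.0598
gripper_force: 30.0
clock: 23.82
tool_pos: [0.4404, -0.054, 0.2015]
orientation: [-180.0, -0.1, 176.0]
force: [1.4, -1.0, -1.0]
opening: 0.0598
gripper_force: 30.0
[ 4.600e-03  1.300e-03  2.049e-01 -2.000e-04 -3.000e-04 -3.000e-04] [ 4.500e-03  1.400e-03  3.215e-01 -2.000e-04 -3.000e-04 -3.000e-04]
[(0.84, [206.0, 118.0, 98.0, 88.0])]
```

```bash
python3 -m inch '0.003 0.001 0.06 0 0 0;0.003 0.001 0.14 0 0 0;0.003 0.001 0.2 0 0 0;0.003 0.001 0.228 0 0 0;0.003 0.001 0.235 0 0 0;0.003 0.001 0.235 0 0 0;0.003 0.001 0.235 0 0 0;0.003 0.001 0.235 0 0 0'
python3 - <<'E'
from h import *
o=get_obs();p=np.array(o["tool_pos"]);print(o["force"],p)
s=snapshot("side");u=proj("side",[.439,-.0535,.15])[0].astype(int);x0,y0=u[0]-32,u[1]-40
b=cv2.resize(s[y0:y0+90,x0:x0+60],(400,600),interpolation=cv2.INTER_CUBIC).copy()
k=400/60
for q,c in((.439,(255,0,0)),):
    for z,r in((.15,.024),(.12,.024)):
        a=np.linspace(0,6.28,40);pts=proj("side",np.c_[q+r*np.cos(a),-.0535+r*np.sin(a),np.full(40,z)])
        for w in pts: cv2.circle(b,tuple(int(v) for v in (w-[x0,y0]+.5)*k),2,c,-1)
a=np.linspace(0,6.28,40)
for z in(.027,.049):
    for w in proj("side",np.c_[p[0]+.03*np.cos(a),p[1]+.03*np.sin(a),np.full(40,p[2]+z)]): cv2.circle(b,tuple(int(v) for v in (w-[x0,y0]+.5)*k),2,(0,255,0),-1)
w=snapshot("wrist")[110:310,190:324];w=cv2.resize(w,(400,597))
w=np.vstack([w,np.zeros((3,400,3),np.uint8)])
cv2.imwrite("pics/m11.png",np.hstack([b,w])[:,:,::-1])
E
```

```text
clock: 24.58
tool_pos: [0.4397, -0.0531, 0.1325]
orientation: [180.0, 0.1, 176.0]
force: [-0.2, 0.6, 0.4]
opening: 0.0597
gripper_force: 30.0
[-0.17487314  0.63436861  0.42865503] [ 0.43974868 -0.05314454  0.1324921 ]
```

View pics/m11.png

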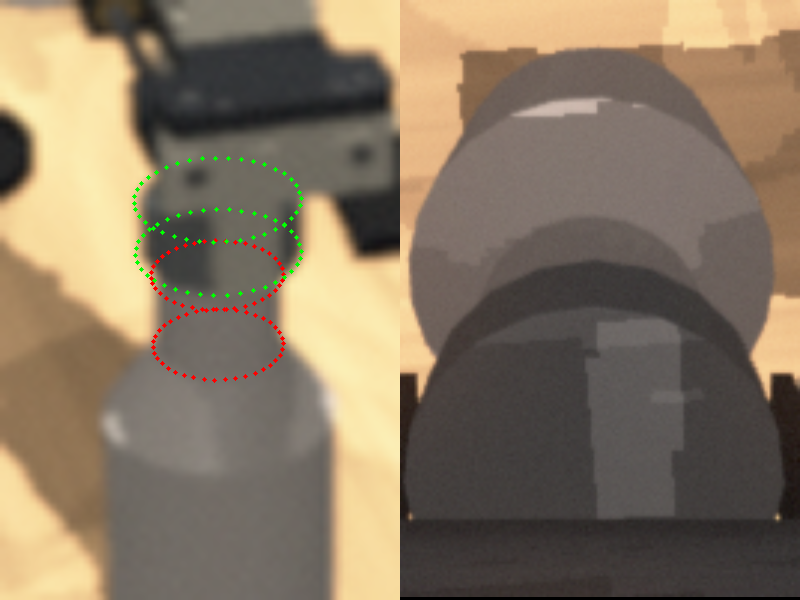

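In the side crop, cap (centre u≈222) and neck (u≈219) are within about 1–2 mm. In the wrist crop they line up at u≈594. I'll lower the cap gently.

```bash
python3 -m inch '0.002 0 0.015 0 0 0;0.002 0 0.03 0 0 0;0.002 0 0.045 0 0 0;0.002 0 0.06 0 0 0;0.002 0 0.06 0 0 0'
python3 -m inch '0 0 0.01 0 0 0;0 0 0.02 0 0 0;0 0 0.025 0 0 0;0 0 0.025 0 0 0;0 0 0.025 0 0 0'
```

```text
clock: 25.1
tool_pos: [0.4375, -0.0533, 0.1123]
orientation: [-180.0, -0.1, 176.0]
force: [-0.4, -0.1, -0.4]
opening: 0.0599
gripper_force: 30.0
clock: 25.52
tool_pos: [0.4382, -0.0532, 0.1059]
orientation: [-180.0, -0.0, 176.0]
force: [-0.2, -0.2, -0.5]
opening: 0.0598
gripper_force: 30.0
```

```bash
python3 -m inch '0 0 0.003 0 0 0;0 0 0.004 0 0 0;0 0 0.004 0 0 0'
python3 -m inch '0 0 0 0 0 0;0 0 0 0 0 0;0 0 0 0 0 0;0 0 0 0 0 0;0 0 0 0 0 0;0 0 0 0 0 0' -1
python3 -m inch '0 0 -0.05 0 0 0;0 0 -0.14 0 0 0;0 0 -0.27 0 0 0;0 0 -0.32 0 0 0;0 0 -0.32 0 0 0;0 0 -0.32 0 0 0'
python3 - <<'E'
from h import *
im=snapshot("wrist");cv2.imwrite("pics/x5.png",im[:,:,::-1])
for t,z in(("cap",.154),("bottle",.15)):
    c=cut_out("wrist",t)[0];print(t,c["p"],c["rect"])
    if t=="cap":
        P=circ(0,"wrist",c["pixels"],z,.03);Q=P[P[:,0]>np.median(P[:,0])];print("extent",P.min(0),P.max(0))
print(to([.664,-.175,.2],-184))
E
```

```text
clock: 25.77
tool_pos: [0.4384, -0.0532, 0.1049]
orientation: [180.0, 0.0, 176.0]
force: [0.2, -0.5, -0.3]
opening: 0.0601
gripper_force: 30.0
clock: 26.27
tool_pos: [0.4383, -0.0532, 0.1048]
orientation: [-180.0, -0.0, 176.0]
force: [0.5, 0.0, -0.5]
opening: 0.0872
gripper_force: 0.0
clock: 26.77
tool_pos: [0.4388, -0.053, 0.2016]
orientation: [179.9, 0.1, 176.0]
force: [-0.2, 0.1, -0.6]
opening: 0.0875
gripper_force: 0.0
cap 0.81 [212.7, 157.4, 82.1, 79.6]
extent [ 0.40470769 -0.08303893] [ 0.46791168 -0.02557738]Traceback (most recent call last):
  File "<stdin>", line 4, in <module>
IndexError: list index out of range
```

The cap is down squarely: its outline is centred at (0.438,-0.054), on the neck. Now the oblong tin.

```bash
python3 -m inch '-0.08 -0.045 0 0 0 0;-0.2 -0.1 0 0 0 0;-0.32 -0.155 0 0 0 0;-0.44 -0.21 0 0 0 0;-0.56 -0.265 0 0 0 0;-0.68 -0.32 0 0 0 0;-0.75 -0.35 0 0 0 0;-0.775 -0.36 0 0 0 0;-0.775 -0.36 0 0 0 0;-0.775 -0.36 0 0 0 0'
python3 -m inch '0 0 0 0 0 0;0 0 0 0 0 0;0 0 0 0 0 0'
python3 - <<'E'
from h import *
im=snapshot("wrist");cv2.imwrite("pics/x6.png",im[:,:,::-1])
for c in cut_out("wrist","oblong_tin")[:2]:
    cs=max(cv2.findContours(c["pixels"].astype(np.uint8),cv2.RETR_EXTERNAL,cv2.CHAIN_APPROX_NONE)[0],key=len)
    r=cv2.minAreaRect(cs);P=np.array([at_z("wrist",q,.04)[:2] for q in cv2.boxPoints(r)]);print(c["p"],c["rect"],r,P.mean(0),np.round(P,4).tolist())
snapshot("top");
for c in cut_out("top","oblong_tin")[:1]:
    cs=max(cv2.findContours(c["pixels"].astype(np.uint8),cv2.RETR_EXTERNAL,cv2.CHAIN_APPROX_NONE)[0],key=len)
    P=np.array([at_z("top",q,.04)[:2] for q in cv2.boxPoints(cv2.minAreaRect(cs))]);print(c["p"],c["rect"],P.mean(0),np.round(P,4).tolist())
print(proj("wrist",[[.66,-.175,.04],[.66,-.175,0]]),get_obs()["tool_pos"])
for l in landmark_of("wrist","oblong_tin")[:1]:print(l,at_z("wrist",l["uv"],0))
E
```

```text
clock: 27.75
tool_pos: [0.6618, -0.1771, 0.1989]
orientation: [180.0, -0.2, 176.0]
force: [-0.2, 0.1, 0.5]
opening: 0.0876
gripper_force: 0.0
clock: 28.0
tool_pos: [0.6621, -0.1766, 0.2016]
orientation: [180.0, 0.1, 176.0]
force: [-0.2, 0.1, -0.0]
opening: 0.0875
gripper_force: 0.0
0.61 [225.3, 118.4, 61.8, 88.6] ((256.5, 161.0), (62.99999237060547, 89.99998474121094), -0.0) [ 0.66160521 -0.17492219] [[0.7074, -0.2126], [0.6112, -0.2033], [0.6156, -0.14], [0.7122, -0.1438]]
[[256.48069273 161.32173304]
 [256.26657783 153.60277008]] [ 0.66248988 -0.17690524  0.20135463]
{'uv': [257.6, 160.2], 'p': 0.66} [ 0.66788072 -0.17406121  0.        ]
```

```bash
python3 - <<'E'
from h import *
im=cv2.imread("pics/x6.png");h=cv2.cvtColor(im,cv2.COLOR_BGR2HSV)
m=cv2.inRange(h,(20,170,60),(35,255,255));n,l,st,ce=cv2.connectedComponentsWithStats(m)
for i in range(1,n):
    if st[i,4]>200:
        ys,xs=np.nonzero(l==i);P=np.array([at_z("wrist",q,.017)[:2] for q in zip(xs,ys)])
        print(st[i],"x",P[:,0].min(),P[:,0].max(),"y",P[:,1].min(),P[:,1].max())
        q=np.abs(P[:,1]+.24)<.1
        c=P.mean(0);d=np.linalg.svd(P-c,full_matrices=False)[2];s=(P-c)@d.T;print("axis",d[0],"ctr",c)
        for a in np.arange(s[:,0].min(),s[:,0].max(),.012):
            k=(s[:,0]>=a)&(s[:,0]<a+.006);print(round(a,3),np.round((P[k].mean(0)),3) if k.any() else 0,"w",round(np.ptp(s[k,1]),4) if k.any() else 0)
E
python3 - <<'E'
from h import *
im=cv2.imread("pics/x6.png");h=cv2.cvtColor(im,cv2.COLOR_BGR2HSV)
m=((h[...,1]>190)&(h[...,0]>12)&(h[...,0]<40)).astype(np.uint8);m[230:]=0
n,l,st,ce=cv2.connectedComponentsWithStats(m)
for i in range(1,n):
    if st[i,4]>60:
        ys,xs=np.nonzero(l==i);P=np.array([at_z("wrist",q,.017)[:2] for q in zip(xs,ys)])
        print(st[i],h[ys[9],xs[9]],"x",P[:,0].min(),P[:,0].max(),"y",P[:,1].min(),P[:,1].max())
        c=P.mean(0);d=np.linalg.svd(P-c,full_matrices=False)[2];s=(P-c)@d.T
        for a in np.arange(s[:,0].min(),s[:,0].max(),.012):
            k=(s[:,0]>=a)&(s[:,0]<a+.006)
            if k.any(): print(round(a,3),np.round((P[k].mean(0)),3),"w",round(np.ptp(s[k,1]),4))
E
python3 - <<'E'
from h import *
im=cv2.imread("pics/w7.png");h=cv2.cvtColor(im,cv2.COLOR_BGR2HSV);print("w7",h[300,255],h[350,200],h[100,300])
im=cv2.imread("pics/x6.png");h=cv2.cvtColor(im,cv2.COLOR_BGR2HSV)
for x in(.69,.71,.73,.75):
  for y in(-.24,-.26,-.28):
    u,v=proj("wrist",[x,y,.017])[0].astype(int);print(x,y,(u,v),h[v,u])
E
```

```text
w7 [ 23 154 244] [ 25 147 247] [ 16 107 234]
0.69 -0.24 (np.int64(201), np.int64(186)) [ 14 113 222]
0.69 -0.26 (np.int64(184), np.int64(187)) [ 14 119 118]
0.69 -0.28 (np.int64(166), np.int64(188)) [ 14 112 198]
0.71 -0.24 (np.int64(203), np.int64(202)) [ 14 111 135]
0.71 -0.26 (np.int64(186), np.int64(203)) [ 19 156  93]
0.71 -0.28 (np.int64(169), np.int64(205)) [ 19 163 208]
0.73 -0.24 (np.int64(205), np.int64(218)) [ 15 107 229]
0.73 -0.26 (np.int64(188), np.int64(219)) [ 20 164 200]
0.73 -0.28 (np.int64(171), np.int64(220)) [ 21 159 230]
0.75 -0.24 (np.int64(207), np.int64(234)) [ 15 109 224]
0.75 -0.26 (np.int64(190), np.int64(235)) [ 15 111 228]
0.75 -0.28 (np.int64(174), np.int64(236)) [ 19  98 230]
```

```bash
python3 - <<'E'
from h import *
im=cv2.imread("pics/x6.png");h=cv2.cvtColor(im,cv2.COLOR_BGR2HSV)
m=((h[...,1]>140)&(h[...,0]>16)&(h[...,0]<40)).astype(np.uint8)
n,l,st,ce=cv2.connectedComponentsWithStats(m)
for i in range(1,n):
    if st[i,4]>250 and st[i,0]<230:
        ys,xs=np.nonzero(l==i);P=np.array([at_z("wrist",q,.017)[:2] for q in zip(xs,ys)])
        print(st[i],"x",P[:,0].min(),P[:,0].max(),"y",P[:,1].min(),P[:,1].max())
        c=P.mean(0);d=np.linalg.svd(P-c,full_matrices=False)[2];s=(P-c)@d.T
        for a in np.arange(s[:,0].min(),s[:,0].max(),.012):
            k=(s[:,0]>=a)&(s[:,0]<a+.006)
            if k.any(): print(round(a,3),np.round((P[k].mean(0)),3),"w",round(np.ptp(s[k,1]),4))
E
```

```text
[ 104  187   97   78 2192] x 0.6888748456172229 0.7813656243812281 y -0.37087156789147235 -0.24516427191258106
-0.048 [ 0.705 -0.254] w 0.0374
-0.036 [ 0.711 -0.264] w 0.0438
-0.024 [ 0.718 -0.274] w 0.0437
-0.012 [ 0.725 -0.283] w 0.0424
0.0 [ 0.732 -0.293] w 0.031
0.012 [ 0.737 -0.304] w 0.0281
0.024 [ 0.74  -0.316] w 0.0171
0.036 [ 0.743 -0.329] w 0.0077
0.048 [ 0.75  -0.338] w 0.0078
0.06 [ 0.758 -0.347] w 0.0102
0.072 [ 0.766 -0.357] w 0.012
0.084 [ 0.774 -0.366] w 0.0117
[ 61 281  27  49 267] x 0.80196062186487 0.8736763147493991 y -0.44286210544057936 -0.40910771671898954
-0.043 [ 0.805 -0.418] w 0.0039
-0.031 [ 0.816 -0.425] w 0.0129
-0.019 [ 0.827 -0.43 ] w 0.0128
-0.007 [ 0.838 -0.43 ] w 0.0037
0.005 [ 0.853 -0.426] w 0.0313
0.017 [ 0.863 -0.433] w 0.0248
0.029 [ 0.873 -0.436] w 0.0025
```

The flashlight is up to about 40 mm high, with its nearest edge at y=-0.245. I'll use a partial opening of 76 mm and grip slightly robot-side of the tin's centre.

```bash
python3 - <<'E'
from h import *
print(to([.656,-.1745,.03],-184),to([.656,-.1745,-.006],-184))
E
python3 -m inch '0 0 0 0 0 0;0 0 0 0 0 0;0 0 0 0 0 0' -0.73
```

```text
[2.250e-02 6.700e-03 5.706e-01 0.000e+00 2.000e-04 0.000e+00] [2.260e-02 6.700e-03 6.906e-01 0.000e+00 2.000e-04 0.000e+00]
clock: 28.5
tool_pos: [0.6626, -0.1772, 0.2007]
orientation: [180.0, -0.0, 176.0]
force: [-0.1, -0.5, 0.3]
opening: 0.077
gripper_force: 0.0
```

```bash
python3 -m inch '0.022 0.0067 0.1 0 0 0;0.022 0.0067 0.23 0 0 0;0.022 0.0067 0.36 0 0 0;0.022 0.0067 0.47 0 0 0;0.022 0.0067 0.53 0 0 0;0.022 0.0067 0.57 0 0 0;0.022 0.0067 0.57 0 0 0;0.022 0.0067 0.57 0 0 0'
python3 -m inch '0 0 0.03 0 0 0;0 0 0.06 0 0 0;0 0 0.09 0 0 0;0 0 0.11 0 0 0;0 0 0.115 0 0 0;0 0 0.115 0 0 0;0 0 0.115 0 0 0'
```

```text
clock: 29.17
tool_pos: [0.6566, -0.1749, 0.0301]
orientation: [-180.0, -0.0, 176.0]
force: [-0.4, -0.1, 0.1]
opening: 0.0757
gripper_force: 0.0
clock: 29.75
tool_pos: [0.6563, -0.1748, -0.0047]
orientation: [-180.0, -0.0, 176.0]
force: [-0.3, -0.1, 0.9]
opening: 0.0759
gripper_force: 0.0
```

```bash
python3 -m inch '0 0 0 0 0 0;0 0 0 0 0 0;0 0 0 0 0 0;0 0 0 0 0 0;0 0 0 0 0 0;0 0 0 0 0 0' 1
python3 -m inch '0 0 -0.02 0 0 0;0 0 -0.06 0 0 0;0 0 -0.12 0 0 0;0 0 -0.2 0 0 0;0 0 -0.3 0 0 0;0 0 -0.42 0 0 0;0 0 -0.52 0 0 0;0 0 -0.55 0 0 0;0 0 -0.55 0 0 0;0 0 -0.55 0 0 0'
python3 - <<'E'
from h import *
snapshot("wrist");print(get_obs()["opening"],[(round(c["p"],2),c["rect"]) for c in cut_out("wrist","oblong_tin")],to([.634,.20,.16],-186.4))
snapshot("top")
for c in cut_out("top","oblong_tray")[:1]:
    cs=max(cv2.findContours(c["pixels"].astype(np.uint8),cv2.RETR_EXTERNAL,cv2.CHAIN_APPROX_NONE)[0],key=len)
    P=np.array([at_z("top",q,.01)[:2] for q in cv2.boxPoints(cv2.minAreaRect(cs))]);print(c["p"],P.mean(0),np.round(P,4).tolist())
E
```

```text
clock: 30.25
tool_pos: [0.6565, -0.1747, -0.0043]
orientation: [180.0, 0.0, 176.0]
force: [-0.2, 1.2, 3.4]
opening: 0.0655
gripper_force: 30.0
clock: 31.08
tool_pos: [0.6557, -0.1745, 0.1603]
orientation: [180.0, 0.0, 176.0]
force: [-0.3, -0.3, -3.5]
opening: 0.066
gripper_force: 30.0
0.06591633555209854 [(0.96, [184.0, 162.7, 140.5, 186.8])] [ 1.5690e-01  1.2404e+00 -4.9000e-03  1.0000e-04 -1.1000e-03  1.3200e-02]
0.84 [0.64101738 0.20740073] [[0.5846, 0.2625], [0.7094, 0.248], [0.6974, 0.152], [0.5726, 0.1672]]
```

The tin is held level at its full 66 mm width. I'll carry it over to the oblong tray.

```bash
python3 -m inch '0.008 0.06 0 0 0 0;0.02 0.16 0 0 0 0;0.034 0.27 0 0 0 0;0.048 0.38 0 0 0 0;0.062 0.49 0 0 0 0;0.072 0.57 0 0 0 0;0.079 0.62 0 0 0 0;0.079 0.62 0 0 0 0'
python3 -m inch '0.008 0.06 0 0 0 0.002;0.02 0.16 0 0 0 0.004;0.034 0.27 0 0 0 0.007;0.048 0.38 0 0 0 0.01;0.062 0.49 0 0 0 0.0138;0.075 0.59 0 0 0 0.0138;0.081 0.64 0 0 0 0.0138;0.081 0.649 0 0 0 0.0138;0.081 0.649 0 0 0 0.0138;0.081 0.649 0 0 0 0.0138'
python3 -m inch '0 0 0 0 0 0;0 0 0 0 0 0'
python3 - <<'E'
from h import *
print(get_obs()["opening"],to([.633,.209,.06],-186.5),to([.633,.209,.0],-186.5))
E
```

```text
clock: 31.95
tool_pos: [0.645, 0.0153, 0.1591]
orientation: [-180.0, -0.1, 176.2]
force: [-0.8, -0.8, -3.2]
opening: 0.0658
gripper_force: 30.0
clock: 32.78
tool_pos: [0.6348, 0.2073, 0.1596]
orientation: [-179.9, -0.1, 173.5]
force: [-0.3, -1.1, -3.5]
opening: 0.0654
gripper_force: 30.0
clock: 32.95
tool_pos: [0.6351, 0.207, 0.1603]
orientation: [-180.0, -0.0, 173.4]
force: [1.1, -0.5, -2.3]
opening: 0.0659
gripper_force: 30.0
0.06586077499051537 [ 7.700e-03  6.000e-03  3.342e-01 -1.000e-04 -0.000e+00 -4.000e-04] [ 7.700e-03  6.000e-03  5.342e-01 -1.000e-04 -0.000e+00 -4.000e-04]
```

```bash
python3 -m inch '0.0077 0.006 0.06 0 0 0;0.0077 0.006 0.16 0 0 0;0.0077 0.006 0.28 0 0 0;0.0077 0.006 0.38 0 0 0;0.0077 0.006 0.44 0 0 0;0.0077 0.006 0.465 0 0 0;0.0077 0.006 0.465 0 0 0;0.0077 0.006 0.465 0 0 0'
python3 - <<'E'
from h import *
im=snapshot("wrist");cv2.imwrite("pics/x7.png",im[:,:,::-1]);print(get_obs()["force"],to([.633,.209,0],-186.5))
for t in("oblong_tin","oblong_tray"): print(t,[(round(c["p"],2),c["rect"]) for c in cut_out("wrist",t)[:2]])
c=np.array([.641,.208]);r=np.radians(-6.5);M=np.array([[np.cos(r),-np.sin(r)],[np.sin(r),np.cos(r)]])
for n,w,z in(("tray out",(.063,.048),.012),("tin bottom",(.048,.033),.024)):
    print(n,np.round(proj("wrist",[[*(c+M@np.array([a*w[0],b*w[1]])),z] for a,b in((-1,-1),(-1,1),(1,-1))])).tolist())
g=im.mean(2);print([int(v) for v in g[150,150:380:5]])
E
```

```text
clock: 33.62
tool_pos: [0.6337, 0.2101, 0.0216]
orientation: [180.0, 0.1, 173.5]
force: [1.0, -0.2, -2.9]
opening: 0.0658
gripper_force: 30.0
[ 0.34213     0.03358957 -2.12289881] [ 0.0033 -0.006   0.0748  0.0004  0.0007  0.    ]
oblong_tin [(0.95, [183.2, 165.6, 140.6, 183.4])]
oblong_tray [(0.59, [173.8, 131.1, 163.5, 106.9])]
tray out [[169.0, 130.0], [334.0, 130.0], [183.0, 312.0]]
tin bottom [[193.0, 160.0], [310.0, 159.0], [201.0, 305.0]]
[127, 104, 106, 108, 190, 67, 70, 49, 69, 72, 73, 67, 71, 70, 48, 64, 68, 68, 47, 46, 47, 43, 46, 42, 45, 46, 46, 43, 38, 41, 40, 41, 37, 43, 36, 38, 38, 38, 114, 112, 115, 117, 114, 113, 126, 122]
```

The tray and tin outlines agree within 3 mm, with 10 mm of clearance. I'll set it down.

```bash
python3 -m inch '0.008 0 0.03 0 0 0;0.008 0 0.05 0 0 0;0.008 0 0.062 0 0 0;0.008 0 0.068 0 0 0;0.008 0 0.072 0 0 0;0.008 0 0.072 0 0 0;0.008 0 0.072 0 0 0'
python3 -m inch '0 0 0.002 0 0 0;0 0 0.004 0 0 0;0 0 0.004 0 0 0'
```

```text
clock: 34.35
tool_pos: [0.63, 0.2105, -0.0003]
orientation: [-180.0, -0.0, 173.5]
force: [-5.7, -0.4, 6.1]
opening: 0.0658
gripper_force: 30.0
clock: 34.6
tool_pos: [0.63, 0.2105, -0.0003]
orientation: [-180.0, -0.0, 173.5]
force: [-6.9, -1.0, 14.5]
opening: 0.066
gripper_force: 30.0
```

```bash
python3 -m inch '0 0 0 0 0 0;0 0 0 0 0 0;0 0 0 0 0 0;0 0 0 0 0 0;0 0 0 0 0 0' -0.8
python3 -m inch '0 0 -0.03 0 0 0;0 0 -0.1 0 0 0;0 0 -0.22 0 0 0;0 0 -0.35 0 0 0;0 0 -0.48 0 0 0;0 0 -0.6 0 0 0;0 0 -0.64 0 0 0;0 0 -0.64 0 0 0;0 0 -0.64 0 0 0'
python3 - <<'E'
from h import *
im=snapshot("wrist");cv2.imwrite("pics/x8.png",im[:,:,::-1])
for t,z in(("oblong_tin",.044),("oblong_tray",.012)):
    c=cut_out("wrist",t)
    if c:
        cs=max(cv2.findContours(c[0]["pixels"].astype(np.uint8),cv2.RETR_EXTERNAL,cv2.CHAIN_APPROX_NONE)[0],key=len)
        P=np.array([at_z("wrist",q,z)[:2] for q in cv2.boxPoints(cv2.minAreaRect(cs))]);print(t,round(c[0]["p"],2),P.mean(0),np.round(P,4).tolist())
print(get_obs()["joint_pos"],to([.408,-.315,.2],-184))
E
```

```text
clock: 35.02
tool_pos: [0.6306, 0.2108, -0.0022]
orientation: [-180.0, 0.0, 173.5]
force: [0.2, 0.3, 0.2]
opening: 0.0788
gripper_force: 0.0
clock: 35.77
tool_pos: [0.6308, 0.211, 0.1916]
orientation: [179.9, 0.1, 173.5]
force: [0.3, -0.1, -1.1]
opening: 0.0789
gripper_force: 0.0
oblong_tin 0.67 [0.63246666 0.2081617 ] [[0.5798, 0.1812], [0.5872, 0.2464], [0.6855, 0.2381], [0.6773, 0.1669]]
oblong_tray 0.64 [0.6402216  0.20654384] [[0.6954, 0.1447], [0.5708, 0.1677], [0.5842, 0.2632], [0.7105, 0.2505]]
[ 3.52494782e+01  1.98114530e+01 -1.23432423e+00 -2.13279418e-02
 -6.90758391e+01 -1.31741446e+02] [ 5.3620e-01 -1.8236e+00 -3.4600e-02 -4.0000e-04 -6.0000e-04 -1.3900e-02]
```

The oblong tin lies inside its tray: tin about (0.635,0.209), tray (0.641,0.208). Now back for the round tin.

```bash
python3 -m inch '0.024 -0.08 0 0 0 0;0.06 -0.2 0 0 0 0;0.1 -0.33 0 0 0 0;0.14 -0.46 0 0 0 0;0.17 -0.58 0 0 0 0;0.18 -0.61 0 0 0 0'
python3 -m inch '0.024 -0.08 0 0 0 0;0.06 -0.2 0 0 0 0;0.1 -0.33 0 0 0 0;0.14 -0.46 0 0 0 0;0.17 -0.58 0 0 0 0;0.18 -0.61 0 0 0 0'
python3 -m inch '0.024 -0.08 0 0 0 0;0.06 -0.2 0 0 0 0;0.1 -0.33 0 0 0 0;0.14 -0.46 0 0 0 -0.0139;0.17 -0.56 0 0 0 -0.0139;0.176 -0.605 0 0 0 -0.0139;0.176 -0.605 0 0 0 -0.0139;0.176 -0.605 0 0 0 -0.0139;0.176 -0.605 0 0 0 -0.0139'
python3 - <<'E'
from h import *
from scipy.optimize import least_squares
im=snapshot("wrist");cv2.imwrite("pics/x9.png",im[:,:,::-1])
c=cut_out("wrist","round_tin")[0];print(c["p"],c["rect"])
P=circ(0,"wrist",c["pixels"],.036,0);Q=P[P[:,0]>np.median(P[:,0])]
f=least_squares(lambda k:np.hypot(*(Q-k).T)-.033,P.mean(0),loss="soft_l1",f_scale=.001);print("tin",f.x,np.abs(f.fun).mean(),P.min(0),P.max(0))
print(get_obs()["joint_pos"],to([*f.x,.03],-184),to([*f.x,-.009],-184))
E
```

```text
clock: 36.42
tool_pos: [0.5532, 0.0311, 0.1891]
orientation: [-179.9, -0.1, 173.4]
force: [-0.4, -0.0, -0.4]
opening: 0.0789
gripper_force: 0.0
clock: 36.92
tool_pos: [0.4791, -0.144, 0.1891]
orientation: [-180.0, -0.1, 173.4]
force: [-0.5, 1.0, -0.8]
opening: 0.079
gripper_force: 0.0
clock: 37.67
tool_pos: [0.4087, -0.3146, 0.1893]
orientation: [180.0, -0.1, 176.0]
force: [0.5, 0.6, 0.7]
opening: 0.0789
gripper_force: 0.0
0.95 [222.9, 131.3, 63.2, 65.8]
tin [ 0.40924191 -0.31507085] 0.0003047586483204902 [ 0.37296921 -0.34775853] [ 0.44233163 -0.28201395]
[-1.57137134e+01  5.72807476e+00 -1.95774883e+01 -6.52524448e-03
 -6.47260613e+01 -7.82123054e+01] [-1.000e-03 -2.600e-03  5.322e-01  1.000e-04 -2.000e-04  4.000e-04] [-1.000e-03 -2.700e-03  6.622e-01  1.000e-04 -2.000e-04  4.000e-04]
```

```bash
python3 -m inch '0 -0.0025 0.1 0 0 0;0 -0.0025 0.23 0 0 0;0 -0.0025 0.36 0 0 0;0 -0.0025 0.47 0 0 0;0 -0.0025 0.56 0 0 0;0 -0.0025 0.62 0 0 0;0 -0.0025 0.65 0 0 0;0 -0.0025 0.665 0 0 0;0 -0.0025 0.665 0 0 0;0 -0.0025 0.665 0 0 0' -0.8
python3 -m inch '0 0 0 0 0 0;0 0 0 0 0 0;0 0 0 0 0 0;0 0 0 0 0 0;0 0 0 0 0 0;0 0 0 0 0 0' 1
python3 -m inch '0 0 -0.02 0 0 0;0 0 -0.06 0 0 0;0 0 -0.14 0 0 0;0 0 -0.26 0 0 0;0 0 -0.39 0 0 0;0 0 -0.52 0 0 0;0 0 -0.64 0 0 0;0 0 -0.75 0 0 0;0 0 -0.75 0 0 0;0 0 -0.75 0 0 0'
python3 - <<'E'
from h import *
snapshot("wrist");print([(round(c["p"],2),c["rect"]) for c in boxes_of("wrist","round_tin")],to([.409,.313,.21],-184))
snapshot("top")
for c in cut_out("top","round_tray")[:1]: P=circ(0,"top",c["pixels"],.01,0);print("tray",P.min(0),P.max(0),(P.min(0)+P.max(0))/2)
E
```

```text
clock: 38.6
tool_pos: [0.4097, -0.3159, -0.0086]
orientation: [-180.0, 0.1, 176.1]
force: [-0.2, 0.3, 0.8]
opening: 0.0787
gripper_force: 0.0
clock: 39.1
tool_pos: [0.4095, -0.316, -0.0085]
orientation: [-180.0, 0.1, 176.0]
force: [-0.4, 2.2, 7.5]
opening: 0.0651
gripper_force: 30.0
clock: 39.93
tool_pos: [0.4095, -0.3162, 0.2179]
orientation: [-179.9, 0.3, 176.0]
force: [0.0, 0.4, -2.5]
opening: 0.065
gripper_force: 30.0
[(0.58, [186.9, 175.8, 134.0, 143.8])] [ 1.4330e-01  2.0898e+00  1.8000e-02  3.0000e-04 -2.0000e-04 -1.0000e-04]
tray [0.36285257 0.26449755] [0.4567749  0.36641555] [0.40981374 0.31545655]
```

```bash
python3 -m inch '-0.01 0.06 0 0 0 0;-0.025 0.17 0 0 0 0;-0.043 0.29 0 0 0 0;-0.06 0.41 0 0 0 0;-0.078 0.53 0 0 0 0;-0.092 0.64 0 0 0 0;-0.1 0.69 0 0 0 0;-0.1 0.7 0 0 0 0'
python3 -m inch '0.004 0.06 0 0 0 0;0.012 0.17 0 0 0 0;0.02 0.29 0 0 0 0;0.028 0.41 0 0 0 0;0.036 0.53 0 0 0 0;0.044 0.64 0 0 0 0;0.048 0.69 0 0 0 0;0.048 0.7 0 0 0 0'
python3 -m inch '0.017 0.06 0 0 0 0;0.047 0.17 0 0 0 0;0.08 0.29 0 0 0 0;0.114 0.41 0 0 0 0;0.148 0.53 0 0 0 0;0.178 0.64 0 0 0 0;0.195 0.685 0 0 0 0;0.195 0.695 0 0 0 0;0.195 0.695 0 0 0 0;0.195 0.695 0 0 0 0'
python3 - <<'E'
from h import *
o=get_obs();print(o["joint_pos"],o["opening"]);snapshot("wrist")
for t in("round_tin","round_tray"): print(t,[(round(c["p"],2),c["rect"]) for c in boxes_of("wrist",t)])
a=np.linspace(0,6.28,60);q=proj("wrist",np.c_[.4098+.051*np.cos(a),.3155+.051*np.sin(a),np.full(60,.012)]);print(q.min(0),q.max(0))
print(to([.4098,.3155,.03],-184))
E
```

```text
clock: 40.8
tool_pos: [0.4533, -0.1061, 0.2144]
orientation: [-180.0, -0.1, 176.2]
force: [0.3, -0.3, -1.0]
opening: 0.065
gripper_force: 30.0
clock: 41.47
tool_pos: [0.4532, 0.1038, 0.2144]
orientation: [-179.9, -0.1, 176.1]
force: [-1.0, -0.3, -1.6]
opening: 0.0651
gripper_force: 30.0
clock: 42.3
tool_pos: [0.4098, 0.3128, 0.2148]
orientation: [-179.9, -0.0, 176.0]
force: [-0.4, -0.5, -1.6]
opening: 0.0652
gripper_force: 30.0
[ 5.91962540e+01  4.72015689e+00 -1.73237337e+01  3.01720105e-03
 -6.80535736e+01 -1.53214219e+02] 0.06521165753053762
round_tin [(0.86, [187.1, 178.2, 134.9, 141.8])]
round_tray [(0.8, [215.1, 113.3, 89.4, 72.8])]
[213.48064672 110.53412881] [300.78394029 196.56030812]
[ 1.500e-03  9.200e-03  6.182e-01 -1.000e-04 -0.000e+00 -4.000e-04]
```

```bash
python3 -m inch '-0.001 0.014 0.1 0 0 0;-0.001 0.014 0.23 0 0 0;-0.001 0.014 0.36 0 0 0;-0.001 0.014 0.48 0 0 0;-0.001 0.014 0.58 0 0 0;-0.001 0.014 0.64 0 0 0;-0.001 0.014 0.68 0 0 0;-0.001 0.014 0.68 0 0 0;-0.001 0.014 0.68 0 0 0'
python3 -m inch '0 0 0.012 0 0 0;0 0 0.024 0 0 0;0 0 0.036 0 0 0;0 0 0.044 0 0 0;0 0 0.048 0 0 0;0 0 0.048 0 0 0;0 0 0.048 0 0 0'
```

```text
clock: 43.2
tool_pos: [0.4105, 0.3174, 0.0114]
orientation: [-179.9, -0.0, 176.0]
force: [-0.0, -0.7, -1.2]
opening: 0.0652
gripper_force: 30.0
clock: 43.78
tool_pos: [0.4103, 0.3183, -0.0029]
orientation: [-180.0, 0.0, 176.0]
force: [0.1, 0.1, -1.3]
opening: 0.0645
gripper_force: 30.0
```

```bash
python3 -m inch '0 0 0.004 0 0 0;0 0 0.007 0 0 0;0 0 0.007 0 0 0'
python3 -m inch '0 0 0 0 0 0;0 0 0 0 0 0;0 0 0 0 0 0;0 0 0 0 0 0;0 0 0 0 0 0' -0.8
python3 -m inch '0 0 -0.03 0 0 0;0 0 -0.1 0 0 0;0 0 -0.22 0 0 0;0 0 -0.35 0 0 0;0 0 -0.48 0 0 0;0 0 -0.6 0 0 0;0 0 -0.72 0 0 0;0 0 -0.76 0 0 0;0 0 -0.76 0 0 0'
python3 - <<'E'
from h import *
snapshot("wrist")
for t,z in(("round_tin",.04),("round_tray",.012)):
    c=cut_out("wrist",t)
    if c: P=circ(0,"wrist",c[0]["pixels"],z,0);print(t,round(c[0]["p"],2),P.min(0),P.max(0),(P.min(0)+P.max(0))/2)
    print(t,[(l["p"],at_z("wrist",l["uv"],.004)) for l in landmark_of("wrist",t)[:1]])
E
```

```text
clock: 44.03
tool_pos: [0.4104, 0.3185, -0.0045]
orientation: [180.0, 0.0, 176.0]
force: [-1.5, -1.1, 5.3]
opening: 0.0646
gripper_force: 30.0
clock: 44.45
tool_pos: [0.4103, 0.3183, -0.0051]
orientation: [-180.0, 0.0, 176.0]
force: [-0.0, -0.2, -0.4]
opening: 0.079
gripper_force: 0.0
clock: 45.2
tool_pos: [0.4117, 0.3197, 0.2282]
orientation: [179.6, 0.3, 176.0]
force: [0.6, 0.2, -0.0]
opening: 0.0791
gripper_force: 0.0
round_tin 0.61 [0.37127268 0.28387462] [0.43906012 0.34795239] [0.4051664 0.3159135]
round_tin [(0.72, array([0.40849781, 0.31340834, 0.004     ]))]
round_tray 0.78 [0.35748742 0.26359669] [0.45872359 0.36295294] [0.40810551 0.31327482]
round_tray []
```

```bash
python3 -m inch '0 -0.1 -0.1 0 0 0;0 -0.2 -0.2 0 0 0;0 -0.3 -0.25 0 0 0;0 -0.3 -0.25 0 0 0;0 -0.3 -0.25 0 0 0'
python3 - <<'E'
from h import *
snapshot("top");print(get_obs()["clock"])
for t,z in(("oblong_tin",.044),("oblong_tray",.01),("round_tin",.04),("round_tray",.01),("cap",.154),("tape_roll",.038),("sprayer",.1),("bottle",.1)):
    for c in cut_out("top",t)[:1]:
        P=circ(0,"top",c["pixels"],z,0);print(t,round(c["p"],2),np.round((P.min(0)+P.max(0))/2,4),np.round(np.ptp(P,0),3))
print("white tablets:",[(t,[(round(b["p"],2),np.round(b["rect"]).tolist()) for b in boxes_of("top",t)]) for t in("large_tablet","small_tablet")])
snapshot("side")
for t in("bottle","cap","large_tablet","small_tablet","sprayer"): print(t,[(round(b["p"],2),np.round(b["rect"]).tolist()) for b in boxes_of("side",t)[:2]])
print("cap proj side",proj("side",[[.4385,-.0535,.154],[.4385,-.0535,.132]]))
E
```

```text
clock: 45.87
tool_pos: [0.404, 0.2276, 0.2984]
orientation: [179.9, 0.0, 175.9]
force: [-0.5, 1.1, 0.2]
opening: 0.0792
gripper_force: 0.0
45.9167
oblong_tin 0.6 [0.6323 0.2081] [0.101 0.075]
oblong_tray 0.61 [0.6395 0.2076] [0.134 0.107]
round_tray 0.75 [0.4381 0.3133] [0.042 0.091]
cap 0.74 [ 0.4365 -0.0521] [0.054 0.056]
tape_roll 0.94 [0.6382 0.0083] [0.078 0.075]
sprayer 0.73 [0.5098 0.4956] [0.071 0.147]
bottle 0.78 [ 0.4393 -0.0419] [0.086 0.079]
white tablets: [('large_tablet', []), ('small_tablet', [])]
bottle [(0.59, [229.0, 218.0, 37.0, 52.0]), (0.43, [233.0, 199.0, 28.0, 23.0])]
cap [(0.76, [234.0, 199.0, 26.0, 20.0]), (0.21, [260.0, 184.0, 48.0, 19.0])]
large_tablet []
small_tablet []
sprayer [(0.61, [208.0, 102.0, 18.0, 66.0])]
cap proj side [[245.84772949 205.35053543]
 [245.97488741 213.03017929]]
```

Tins, cap, bottle, tape and sprayer all check out, the trays fit, and no white tablets are left outside. I'm handing in.

```bash
python3 -c "
from plant import *
print(close_job())"
```

```text
the job is handed in; nothing more can be done
None
```

The job is handed in at about 46 s: both tablets went into the bottle before the cap was set on its neck, and each tin is in the tray of its own shape; the last camera check still found tape and sprayer in place, but the tablets inside the bottle are inferred, since neither white one shows anywhere else.

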